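# Make up a coating kit and a soldering kit from the bench stock

## Task

Make up the two rework kits from the stock standing in the middle of the bench: the coating kit (blue cut-outs, with the spindle and the circuit board) gets the yellow tape roll, flat over the spindle, and the brown bottle, standing in the bottle well. The soldering kit (orange cut-outs) gets the solder reel, standing in the wide round seat, the pink part box, lying flat in the rectangular recess, and the needle-tipped flux bottle, standing in its bottle well. Everything must sit fully down in its place and be set down, not dropped; leave the black loupe where it stands, as it belongs to neither kit.

Things in the scene. Friction and masses are not known exactly. Their poses are not given: they have to be found in the camera images.
- coating_kit: Coating kit: fixed grey tub, 238 (x) x 114 (y) mm, black foam deck at z 24 mm, blue in the cut-outs. Origin: centre of its underside; x lengthwise, z up. On y = 0: at x -74 mm the white spindle, a 60 mm flange (top z 27) with an 18 mm domed post (tip z 62); at x 0 a green board, already there (top z 29); at x 76 the bottle well, a round hole 57 mm wide, floor z 4.
- solder_kit: Soldering kit: fixed grey tub, 238 (x) x 114 (y) mm, black foam deck at z 24 mm, orange in the cut-outs. Origin: centre of its underside; x lengthwise, z up. On y = 0: at x -74 mm the reel seat, a round recess 71 mm wide, floor z 15; at x 0 a rectangular recess, 57 (x) x 73 (y) mm, floor z 15; at x 76 the bottle well, a round hole 57 mm wide, floor z 4.
- yellow_roll_mid (a point): Roll of yellow tape lying flat: outside diameter 66 mm, 19 mm high; the hole lets a post of up to 34 mm through. The point is its centre, 9.5 mm above its underside; z is the roll's axis, up. Grip it across the outside.
- brown_bottle_mid (a point): Brown (amber) bottle with a black ribbed cap, standing: 38 mm across, 75 mm tall with cap. To the fingers its body is a 32 mm square, sides along its x and y, solid to 63 mm above its base; the cap gives no hold. The point is its centre, 37.5 mm above its base; z up.
- solder_reel_mid (a point): Reel of solder wire with two blue flanges, standing on one: flanges 54 mm in diameter, 43 mm tall, 0.27 kg; grip the upper flange (the top 5 mm) across its diameter, the winding below it is 44 mm across. The point is its centre, 21.5 mm above its underside; z up.
- part_box_mid (a point): Closed pink antistatic part box lying flat: 40 mm (its x) by 55 mm (its y) by 20 mm high. The point is its centre, 10 mm above its underside; z up.
- flux_bottle_mid (a point): White flux bottle with a red collar and a dispensing needle on top, standing: 33 mm across, 97 mm tall with needle. To the fingers its body is a 28 mm square, sides along its x and y, solid to 56 mm above its base; the needle and collar give no hold. The point is on its axis, 30 mm above its base; z up.
- loupe_mid (a point): Black eye loupe, 35 mm in diameter, 32 mm tall, standing; belongs to neither kit. The point is its centre; z up.
There are look-alikes about, which are no part of the job. There is more than one size of the part that bears part_box_mid; the job needs the larger. Leave any purple look-alike of the part that bears flux_bottle_mid alone.

How it is judged (in metres and radians):
At the end, for the whole second after the job is handed in: Each of the five sits on the floor of its place (the roll on the spindle flange): centre within 12 mm along and across the carrier and 4 mm in height, tilt under 0.1 rad, at rest; the loupe within 25 mm of where it stood (x of yellow_roll_mid in the frame of coating_kit between -0.086 and -0.062 m and y of yellow_roll_mid in the frame of coating_kit between -0.012 and 0.012 m and z of yellow_roll_mid in the frame of coating_kit between 0.0325 and 0.0405 m and angle between each of yellow_roll_mid, brown_bottle_mid, solder_reel_mid, part_box_mid, flux_bottle_mid's own z axis and vertical below 0.1 rad and linear speed of each of yellow_roll, brown_bottle, solder_reel, part_box, flux_bottle below 0.02 m/s and angular speed of each of yellow_roll, brown_bottle, solder_reel, part_box, flux_bottle below 0.2 rad/s and x of brown_bottle_mid in the frame of coating_kit between 0.064 and 0.088 m and y of brown_bottle_mid in the frame of coating_kit between -0.012 and 0.012 m and z of brown_bottle_mid in the frame of coating_kit between 0.0375 and 0.0455 m and x of solder_reel_mid in the frame of solder_kit between -0.086 and -0.062 m and y of solder_reel_mid in the frame of solder_kit between -0.012 and 0.012 m and z of solder_reel_mid in the frame of solder_kit between 0.0325 and 0.0405 m and x of part_box_mid in the frame of solder_kit between -0.012 and 0.012 m and y of part_box_mid in the frame of solder_kit between -0.012 and 0.012 m and z of part_box_mid in the frame of solder_kit between 0.021 and 0.029 m and x of flux_bottle_mid in the frame of solder_kit between 0.064 and 0.088 m and y of flux_bottle_mid in the frame of solder_kit between -0.012 and 0.012 m and z of flux_bottle_mid in the frame of solder_kit between 0.03 and 0.038 m and distance of loupe_mid from where it was at the start of the episode below 0.025 m); the robot touches nothing.
It fails at once if a thing of the stock is dropped or thrown: faster than 0.7 m/s with no finger touching it, as in a fall of 25 mm ((linear speed of yellow_roll above 0.7 m/s and contact force between yellow_roll and the fingers below 0.05 N) or (linear speed of brown_bottle above 0.7 m/s and contact force between brown_bottle and the fingers below 0.05 N) or (linear speed of solder_reel above 0.7 m/s and contact force between solder_reel and the fingers below 0.05 N) or (linear speed of part_box above 0.7 m/s and contact force between part_box and the fingers below 0.05 N) or (linear speed of flux_bottle above 0.7 m/s and contact force between flux_bottle and the fingers below 0.05 N)).
It fails at once if the loupe is moved from where it stood by more than 25 mm (distance of loupe_mid from where it was at the start of the episode above 0.025 m).
It also fails if it takes over 120 s, if anything falls off the work surface, if the arm or the gripper's body presses on something with over 40 N, if the wrist force passes 120 N, or if a joint passes its speed limit or range.

## Robot

A 6-joint arm with a two-finger parallel gripper is mounted at the origin on a cart in front of the work surface, level with it; the furniture and walls round the work are solid. World frame = base frame: x ahead of the robot, y to its left, z up, the work surface at z = 0. Lengths are in mm, angles in rad, forces in N, time in s.
With the tool pointing down it reaches from about 325 to 775 mm from the base axis. Payload 5.5 kg.
Tool frame: the origin (TCP) lies at the centre of the arm's flange, where the gripper is bolted on; the fingertips stand 173 mm ahead of it and the grasp point (between the pads) lies 155 mm ahead of it; x points along the fingers, y is the direction in which the jaws open and shut, and the axes are right-handed (so a half turn about x gives the same grasp; the last joint's range is limited). The gripper opens to 85 mm and grips with 20 to 120 N. Pads are 22 mm wide; open, the fingers measure 114 mm over their backs; the gripper's body (76 mm by 85 mm) begins 54 mm behind the grasp point. The pads swing forward as they close: fully open they stand 13 mm farther back than shut.
Start: joints at [1.079, 0.091, 1.231, -0, 1.82, -0.057], TCP at [252.744, 544.186, 404.675] pointing down, gripper open.
Joint ranges: [-2.87, 2.87], [-0.86, 2.18], [0.17, 2.46], [-1.51, 4.65], [0.06, 2.69], [-2.65, 2.65]. Speed limits (rad/s): [2.57, 2.57, 3.01, 3.14, 3.14, 3.14].

## Interface

Orientations are given as a rotation vector (axis times angle).
In Python, from plant import manip, vision gives the robot as it stands. The module is installed in compiled form; this text tells all that it offers.
- The arm moves only by the shell command python3 -m pendant 'ROWS'. ROWS is JSON, a list of rows, each an object with "jaw": the opening, from 0 (shut) to 1 (fully open); "offset": the shift along the tool's x, y, z in mm, a list of three; "rot": the turn, a rotation vector about the tool's x, y, z in degrees, a list of three. In form: [{"jaw": jaw, "offset": [x, y, z], "rot": [wx, wy, wz]}, ...]. A call has 1 to 8 rows; each row is the pose to reach, as a shift and turn from the pose measured when the call began, along the tool's axes at that moment; what a row does not reach only later rows make up. A row lasts 1/10 s, in which the tool goes at most 50 mm and 8.59 degrees, less where a joint would pass 70% of its speed; a pose out of reach is approached as far as the arm can. A call with a gripper value outside its range is refused whole. The fingers move at their own pace and stop on an object; the grip force is fixed at half the most. Time passes only in rows, so rows that repeat a pose let the fingers close. It gives the time, the measured TCP pose, the force and the opening at its end, in the units of the state.
- manip.observe(): the state, without advancing time (a new reading comes with each control period).
- vision.capture(name): name is "side" or "top"; returns the picture (480x640x3 uint8, blue, green, red); there is no depth.
- vision.camera_model(name): a dict with "fx", "fy", "cx", "cy" (pixels), "dist_coeffs" ([k1, k2, p1, p2, k3] as OpenCV has them; the pictures are not rectified), "world_from_camera" (4x4, takes a point from camera to world coordinates). Camera axes: x right, y down, z forward; pixel columns grow to the right and rows downward; lengths in mm; the calibration is good to about 2 mm. A picture is of the moment at which its call begins. camera_model takes no time and is no camera call.
- manip.sign_off(): hands the job in, once; it reports no verdict.
The state is a dict: "time": time; "joints": joint angles; "dq": joint speeds; "tau": joint torques, N m; "tcp_pos": TCP position; "tool_rot": TCP orientation; "force": force on the tool from outside, world axes, zero at the start; "moment": the same for the moment, N m; "width": finger opening in mm.
Only numpy, scipy, OpenCV 4.12 (cv2) and the standard library are available. Lean on these libraries where they do the work, as an engineer would, in place of code of your own. Each camera call takes 0.05 s, during which the arm holds its last target.

## Working session

There is one attempt and no reset: what is moved stays moved. The work goes in short steps, Python scripts to look and compute and a shell command to move; the robot and the scene stay as the last step left them, time stands still between calls to the robot, and variables do not carry over. Pictures are saved under pics/ and viewed, and the job is handed in when it is done.

```bash
mkdir -p pics
python3 - <<'E'
from plant import manip, vision
import cv2
print(manip.observe())
for n in("top","side"):
    im=vision.capture(n); cv2.imwrite(f"pics/{n}0.png",im)
    m=vision.camera_model(n); print(n,m)
E
```

```text
{'time': 0.0, 'joints': array([ 1.07930980e+00,  9.18441800e-02,  1.23188033e+00, -2.74402227e-05,
        1.81977492e+00, -5.67074993e-02]), 'dq': array([-0.00051662,  0.0004529 , -0.00022605,  0.00066859, -0.00025783,
        0.00010269]), 'tau': array([-1.20640170e-04, -4.58747113e+01, -4.18012869e+01, -8.56272459e-05,
        1.20992842e-02, -4.05473372e-06]), 'tcp_pos': array([252.76225193, 544.22290431, 403.56246437]), 'tool_rot': array([ 0.33955866,  1.54425789, -0.34247228]), 'force': array([-0.52423115,  0.18441706,  0.47425957]), 'moment': array([-0.02910477,  0.0046684 ,  0.03994713]), 'width': 85.3826641309855}
top {'fx': 557.6380024568316, 'fy': 557.6380024568316, 'cx': 323.50400413265896, 'cy': 241.51381305662096, 'dist_coeffs': array([-0.00627381,  0.        ,  0.        ,  0.        ,  0.        ]), 'world_from_camera': array([[ 2.52210191e-02, -9.87952963e-01,  1.52685438e-01,
         3.69106992e+02],
       [-9.99557776e-01, -2.73287774e-02, -1.17213592e-02,
         9.86476152e+00],
       [ 1.57528579e-02, -1.52322293e-01, -9.88205326e-01,
         1.08637289e+03],
       [ 0.00000000e+00,  0.00000000e+00,  0.00000000e+00,
         1.00000000e+00]])}
side {'fx': 602.7924834862152, 'fy': 602.7924834862152, 'cx': 310.4775214673542, 'cy': 244.21111255928483, 'dist_coeffs': array([0.07217366, 0.        , 0.        , 0.        , 0.        ]), 'world_from_camera': array([[-8.03602520e-01, -2.19261938e-01,  5.53305696e-01,
        -2.38681216e+02],
       [-5.94916058e-01,  2.68967214e-01, -7.57450672e-01,
         1.06904157e+03],
       [ 1.72590108e-02, -9.37859712e-01, -3.46585179e-01,
         5.70914917e+02],
       [ 0.00000000e+00,  0.00000000e+00,  0.00000000e+00,
         1.00000000e+00]])}
```

View pics/top0.png

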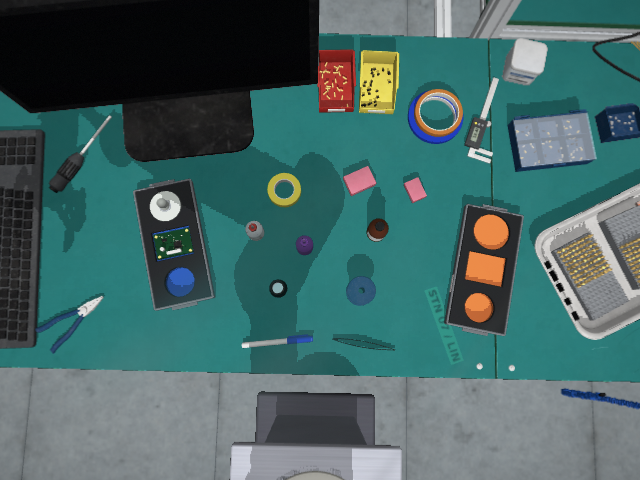

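View pics/side0.png

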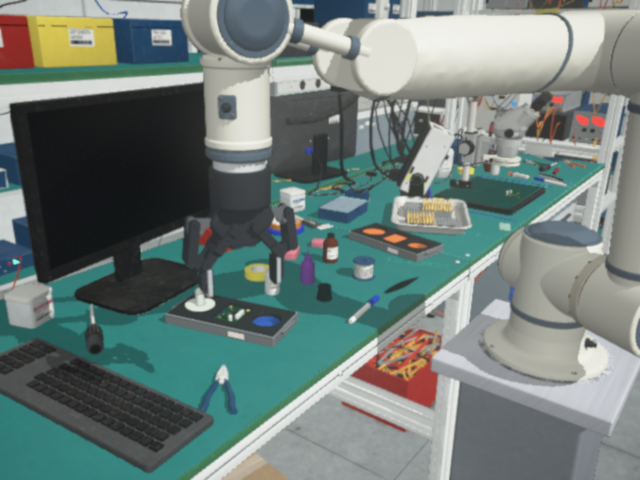

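The top view shows the coating kit at about (175,245), the solder kit at (486,270), roll (284,190), loupe (278,288), reel (361,291) and brown bottle (377,230). Two pairs look alike:
- White/red bottle (254,230) and purple bottle (305,245).
- Pink boxes at (360,180) and (415,189).

I'll enlarge a crop to confirm which is which.

```bash
cat > h.py <<'E'
import numpy as np, cv2
from plant import manip, vision
def ray(n,uv):
    m=vision.camera_model(n); K=np.array([[m['fx'],0,m['cx']],[0,m['fy'],m['cy']],[0,0,1]])
    p=cv2.undistortPoints(np.array(uv,float).reshape(-1,1,2),K,m['dist_coeffs']).reshape(-1,2)
    T=m['world_from_camera']; d=np.c_[p,np.ones(len(p))]@T[:3,:3].T
    return T[:3,3],d
def onplane(n,uv,z):
    o,d=ray(n,uv); return o+d*((z-o[2])/d[:,2])[:,None]
def proj(n,P):
    m=vision.camera_model(n); K=np.array([[m['fx'],0,m['cx']],[0,m['fy'],m['cy']],[0,0,1]])
    W=np.linalg.inv(m['world_from_camera'])
    return cv2.projectPoints(np.array(P,float).reshape(-1,1,3),cv2.Rodrigues(W[:3,:3])[0],W[:3,3],K,m['dist_coeffs'])[0].reshape(-1,2)
def crop(im,x0,y0,x1,y1,s,name):
    cv2.imwrite(name,cv2.resize(im[y0:y1,x0:x1],None,fx=s,fy=s,interpolation=cv2.INTER_CUBIC))
E
python3 - <<'E'
from h import *
im=cv2.imread('pics/top0.png'); crop(im,230,150,440,320,3.8,'pics/c1.png')
im=cv2.imread('pics/side0.png'); crop(im,150,190,450,350,2.6,'pics/c2.png')
E
```

```text
(no output)
```

View pics/c1.png

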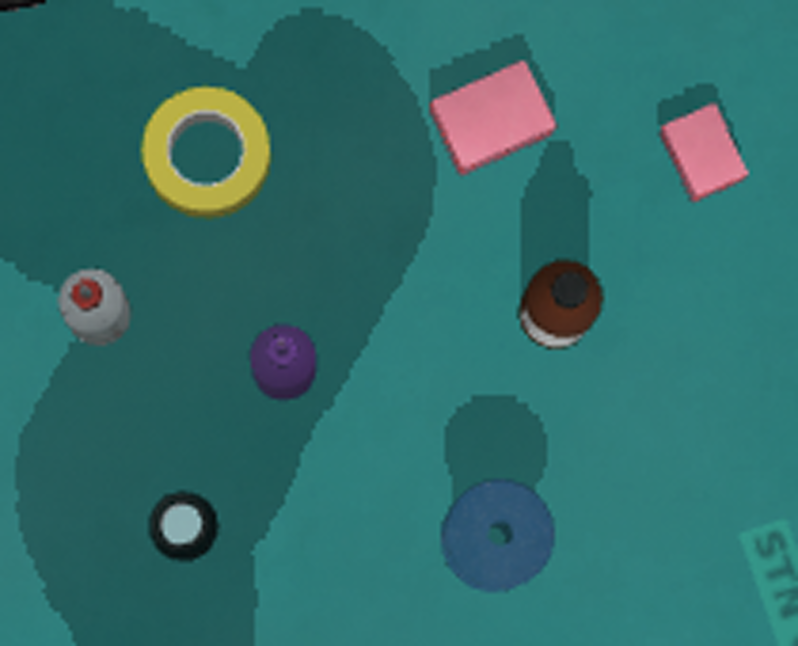

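View pics/c2.png

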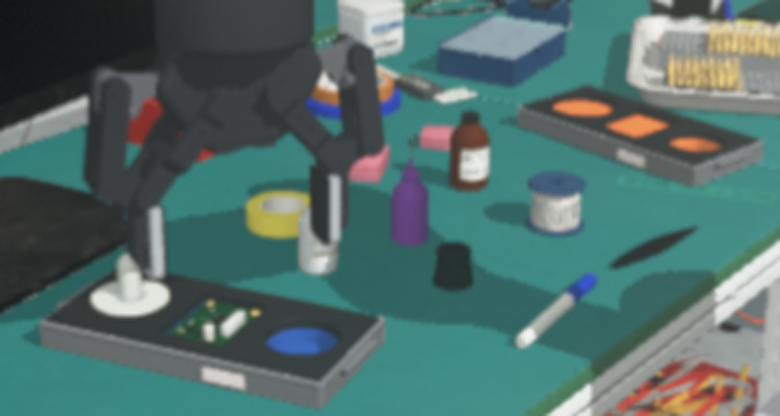

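The crop confirms the choices. The flux bottle is white with a red collar at (254,230), next to the purple look-alike at (305,245). The larger pink box is at (360,180), and the smaller at (415,189) stays. Next I measure all positions.

```bash
cat > meas.py <<'E'
from h import *
def run(im):
    hsv=cv2.cvtColor(im,cv2.COLOR_BGR2HSV); H,S,V=cv2.split(hsv)
    def blob(mask,roi):
        m=np.zeros_like(mask); x0,y0,x1,y1=roi; m[y0:y1,x0:x1]=mask[y0:y1,x0:x1]
        n,l,st,c=cv2.connectedComponentsWithStats(m)
        i=1+np.argmax(st[1:,4]); return (l==i).astype(np.uint8)*255
    def hull(m): 
        cs,_=cv2.findContours(m,cv2.RETR_EXTERNAL,cv2.CHAIN_APPROX_NONE); return max(cs,key=cv2.contourArea)[:,0,:]
    def report(name,mask,roi,z,kind):
        m=blob(mask.astype(np.uint8)*255,roi); c=hull(m); P=onplane('top',c,z)[:,:2].astype(np.float32)
        if kind=='c':
            e=cv2.fitEllipse(P); mec=cv2.minEnclosingCircle(P)
            print(name,'px',c.mean(0).round(1),'ellipse',np.round(e[0],1),np.round(e[1],1),'mec',np.round(mec[0],1),round(mec[1]*2,1))
        else:
            r=cv2.minAreaRect(P); b=cv2.boxPoints(r); print(name,'px',c.mean(0).round(1),'rect',np.round(r[0],1),np.round(r[1],1),'ang',round(r[2],1))
    yel=(H>20)&(H<35)&(S>100)
    report('roll z19',yel,(250,160,320,225),19,'c')
    pink=((H>160)|(H<8))&(S>60)&(V>130)
    report('box big z20',pink,(335,155,385,205),20,'r')
    report('box small z?',pink,(395,165,435,210),15,'r')
    blue=(H>100)&(H<120)&(S>80)
    report('reel z43',blue,(335,265,390,315),43,'c')
    report('well blue z~4',blue,(155,255,205,305),4,'c')
    org=(H>3)&(H<20)&(S>120)
    report('seat z15',org,(465,205,520,253),15,'c')
    report('rect z15',org,(460,248,515,290),15,'r')
    report('wellS z4',org,(455,288,505,330),4,'c')
    wh=(S<50)&(V>120)
    report('spindle z27',wh,(145,185,190,225),27,'c')
    red=((H>170)|(H<8))&(S>90)
    report('collar z~66',red,(240,215,270,245),66,'c')
    brown=((H<12)|(H>170))&(S>80)&(V<130)
    report('brown z55',brown,(360,210,395,250),55,'c')
    blk=(V<50)
    report('cap z75',blk,(360,215,395,245),75,'c')
    report('loupe z32',V<60,(260,270,300,305),32,'c')
    dark=(S<60)
    report('kitC z24',dark,(125,175,222,315),24,'r')
    report('kitS z24',dark,(440,195,530,340),24,'r')
E
python3 -c "
from meas import *
run(cv2.imread('pics/top0.png'))"
python3 - <<'E'
from h import *
im=cv2.imread('pics/top0.png')
crop(im,120,165,230,320,3.8,'pics/k1.png'); crop(im,430,190,540,345,3.8,'pics/k2.png')
E
```

```text
roll z19 px [283.9 189.5] ellipse [635.3  77.6] [63.5 67.3] mec [635.3  77.4] 68.4
box big z20 px [358.9 180.5] rect [657.7 -70.1] [41.5 55.4] ang 26.5
box small z? px [414.7 189.6] rect [ 643.6 -181. ] [42.7 31.7] ang 24.9
reel z43 px [360.7 290.6] ellipse [439.8 -74.2] [50.7 54. ] mec [439.6 -74.1] 54.8
well blue z~4 px [179.7 281.3] ellipse [450.6 273.3] [55.4 56.6] mec [450.6 273. ] 57.9
seat z15 px [490.9 231.5] ellipse [ 563.7 -330.4] [67.3 70. ] mec [ 563.7 -330.5] 71.6
rect z15 px [485.  268.5] rect [ 490.5 -317.2] [72.5 57.4] ang 79.8
wellS z4 px [478.8 307.4] ellipse [ 415.9 -306.9] [54.4 56.1] mec [ 415.9 -306.5] 57.6
spindle z27 px [164.5 205.8] ellipse [594.4 306.1] [57.6 58.3] mec [594.7 306.1] 60.1
collar z~66 px [252.4 226.8] ellipse [550.5 130.2] [12.  13.6] mec [551.2 130.3] 14.2
brown z55 px [377.4 228.3] ellipse [ 556.5 -103.7] [35.1 36.9] mec [ 557.2 -102.6] 39.1
cap z75 px [379.4 225.5] ellipse [ 558.2 -104.6] [16.3 18.2] mec [ 558.2 -104.8] 19.4
loupe z32 px [277.7 288. ] ellipse [440.8  81.4] [32.7 33.1] mec [440.9  81.6] 35.1
kitC z24 px [172.7 244.6] rect [522.4 286.2] [249.2 116.5] ang 14.2
kitS z24 px [484.2 270. ] rect [ 489.6 -312.8] [118.2 249.6] ang 79.8
```

View pics/k1.png

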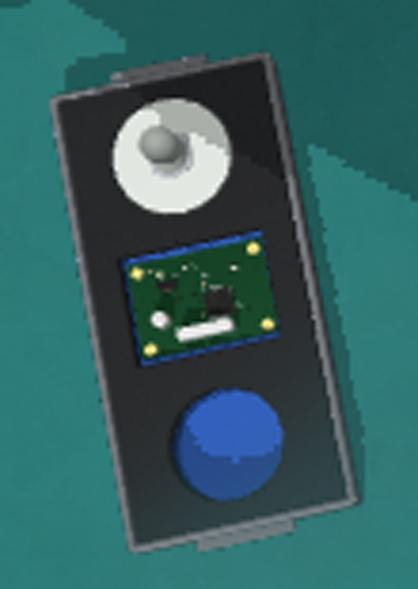

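View pics/k2.png

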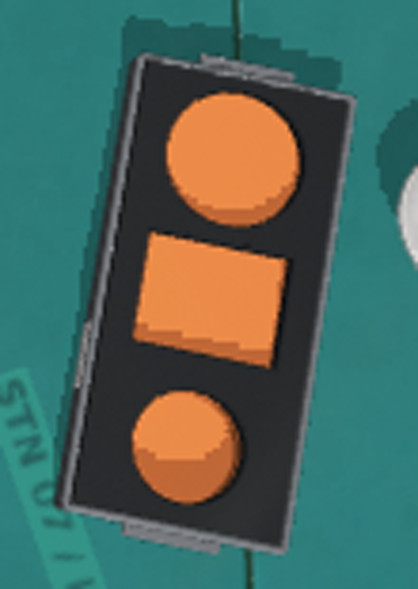

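```bash
cat >> h.py <<'E'
def tri(pt,ps):
    A=[];b=[]
    for n,p in(('top',pt),('side',ps)):
        o,d=ray(n,[p]); d=d[0]/np.linalg.norm(d[0]); M=np.eye(3)-np.outer(d,d); A.append(M); b.append(M@o)
    A=np.vstack(A);b=np.hstack(b); x=np.linalg.lstsq(A,b,rcond=None)[0]; return x,np.linalg.norm(A@x-b)
from scipy.spatial.transform import Rotation as Rn
def cur():
    s=manip.observe(); return s,Rn.from_rotvec(s['tool_rot']).as_matrix()
def go(tip,yaw=None):
    """tip: world point desired at 173mm ahead of TCP, tool straight down, jaw axis at yaw deg (mod 180) from world x"""
    s,R=cur(); y0=np.degrees(np.arctan2(R[1,1],R[0,1]))
    if yaw is None: yaw=y0
    yaw=y0+((yaw-y0+90)%180-90)
    best=None
    a=np.radians(yaw); X=np.array([0,0,-1.]);Y=np.array([np.cos(a),np.sin(a),0]);Z=np.cross(X,Y)
    Rt=np.c_[X,Y,Z]; tcp=np.array(tip,float)-173*X
    off=R.T@(tcp-s['tcp_pos']); rv=np.degrees(Rn.from_matrix(R.T@Rt).as_rotvec())
    print('t',round(s['time'],2),'tip now',(s['tcp_pos']+173*R[:,0]).round(1),'yaw now',round(y0,1),'q',s['joints'].round(2),'w',round(s['width'],1),'F',s['force'].round(1))
    print('  offset',off.round(1),'rot',rv.round(1),'dist',round(np.linalg.norm(off)), 'rows',max(np.linalg.norm(off)/50,np.linalg.norm(rv)/8.59).round(1))
E
python3 - <<'E'
from h import *
print('monitor LB',tri((30,110),(45,279)))
s,R=cur(); print(R.round(3))
for L in (160,173):
    print(L,proj('side',[s['tcp_pos']+L*R[:,0]+k*42.5*R[:,1] for k in(-1,1)]).round(1))
# rims at z24
im=cv2.imread('pics/top0.png'); hsv=cv2.cvtColor(im,cv2.COLOR_BGR2HSV)
import meas
for n,lo,hi,roi in(('seat',3,20,(465,205,520,253)),('rec',3,20,(460,248,515,290)),('wellS',3,20,(455,288,505,330)),('wellC',100,125,(155,255,205,305)),('board',40,75,(145,225,200,265))):
    m=((hsv[...,0]>lo)&(hsv[...,0]<hi)&(hsv[...,1]>80)).astype(np.uint8)*255
    q=np.zeros_like(m); x0,y0,x1,y1=roi; q[y0:y1,x0:x1]=m[y0:y1,x0:x1]
    c=max(cv2.findContours(q,0,1)[0],key=cv2.contourArea)[:,0]
    P=onplane('top',c,24 if n!='board' else 29)[:,:2].astype(np.float32)
    if n in('rec','board'): print(n,cv2.minAreaRect(P))
    else: print(n,cv2.minEnclosingCircle(P),cv2.fitEllipse(P))
print('purple',onplane('top',[(305,247)],40),'flux body',tri((252.4,226.8),(273,265)))
E
python3 - <<'E'
from h import *
im=cv2.imread('pics/side0.png'); crop(im,180,240,300,310,6,'pics/c3.png')
E
```

```text
monitor LB (array([744.0755884 , 534.70887012, 120.79545871]), np.float64(0.23435517755595894))
[[-0.001  0.421  0.907]
 [-0.002  0.907 -0.421]
 [-1.    -0.002 -0.   ]]
160 [[272.3 282.9]
 [211.2 295.2]]
173 [[272.4 291.8]
 [211.7 304.5]]
seat ((561.6146850585938, -326.78369140625), 35.59544372558594) ((562.0618286132812, -327.1399230957031), (67.39584350585938, 69.72998809814453), 130.86233520507812)
rec ((489.5693054199219, -314.14019775390625), (72.50516510009766, 56.892234802246094), 79.82621002197266)
wellS ((414.8215637207031, -300.426513671875), 28.343711853027344) ((414.90765380859375, -300.7210388183594), (54.4476318359375, 55.23950958251953), 121.60769653320312)
wellC ((449.12542724609375, 268.1282653808594), 28.432226181030273) ((449.1294250488281, 268.39697265625), (54.350128173828125, 55.551979064941406), 64.57542419433594)
board ((521.1639404296875, 284.6011657714844), (47.66991424560547, 68.8662338256836), 14.006583213806152)
purple [[519.29446297  32.24374314  40.        ]] flux body (array([549.44787974, 129.49026072,  68.83615492]), np.float64(1.3114469009759642))
```

View pics/c3.png

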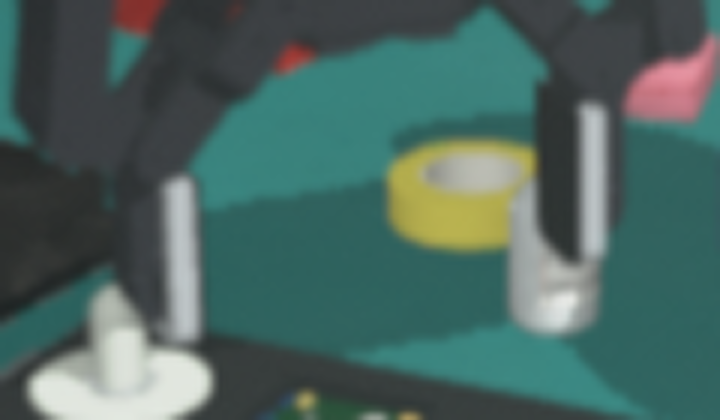

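The measurements agree with the given sizes:

| Check | Measured | Expected |
|---|---|---|
| Spindle to well, coating kit | 150.2 mm | 150 mm |
| Seat to well, soldering kit | 149.2 mm | 150 mm |
| Roll diameter | about 66 mm | 66 mm |
| Box | 41 × 55 mm | 40 × 55 mm |

With the jaw open the tips stand about 160 mm ahead of the TCP. I'll start with the roll.

```bash
python3 -c "
from h import *
go((636,77.5,150),104)"
```

```text
t 0.1 tip now [252.6 544.  230.7] yaw now 65.1 q [ 1.08  0.09  1.23  0.    1.82 -0.06] w 85.6 F [ 0.9 -0.4 -1.3]
  offset [  81.  -261.7  544.2] rot [-38.9  -0.    0.1] dist 609 rows 12.2
```

```bash
python3 -m pendant '[{"jaw":1,"offset":[50,-130,270],"rot":[-38.9,0,0]},{"jaw":1,"offset":[50,-130,270],"rot":[-38.9,0,0]},{"jaw":1,"offset":[50,-130,270],"rot":[-38.9,0,0]},{"jaw":1,"offset":[81,-262,544],"rot":[-38.9,0,0]},{"jaw":1,"offset":[81,-262,544],"rot":[-38.9,0,0]},{"jaw":1,"offset":[81,-262,544],"rot":[-38.9,0,0]},{"jaw":1,"offset":[81,-262,544],"rot":[-38.9,0,0]},{"jaw":1,"offset":[81,-262,544],"rot":[-38.9,0,0]}]'; python3 -c "
from h import *
go((636,77.5,150),104)"
```

```text
time: 0.9
tcp_pos: [497.2, 245.7, 349.9]
tool_rot: [-0.193, 1.564, 0.191]
force: [0.0, 1.2, 0.9]
width: 85.6
t 0.9 tip now [497.  245.5 176.9] yaw now 104.0 q [ 0.4  -0.03  1.46 -0.    1.72 -1.42] w 85.6 F [0.  1.2 0.9]
  offset [  27.  -196.8   94. ] rot [-0.  -0.1  0.1] dist 220 rows 4.4
```

```bash
python3 -m pendant '[{"jaw":1,"offset":[27,-197,94],"rot":[0,0,0]},{"jaw":1,"offset":[27,-197,94],"rot":[0,0,0]},{"jaw":1,"offset":[27,-197,94],"rot":[0,0,0]},{"jaw":1,"offset":[27,-197,94],"rot":[0,0,0]},{"jaw":1,"offset":[27,-197,94],"rot":[0,0,0]},{"jaw":1,"offset":[27,-197,94],"rot":[0,0,0]},{"jaw":1,"offset":[27,-197,94],"rot":[0,0,0]}]'; python3 -c "
from h import *
go((636,77.5,-2),104)
i=vision.capture('top');j=vision.capture('side');cv2.imwrite('pics/t1.png',i);cv2.imwrite('pics/s1.png',j)
crop(j,220,190,450,340,3.4,'pics/s1c.png')"
```

```text
time: 1.6
tcp_pos: [636.0, 77.0, 322.1]
tool_rot: [-0.192, 1.566, 0.19]
force: [0.5, 1.1, 0.6]
width: 85.3
t 1.6 tip now [635.5  76.8 149.1] yaw now 103.9 q [ 0.07  0.2   1.26 -0.    1.69 -1.75] w 85.3 F [0.5 1.1 0.6]
  offset [151.1   0.5   0.6] rot [-0.1 -0.2  0. ] dist 151 rows 3.0
```

View pics/s1c.png

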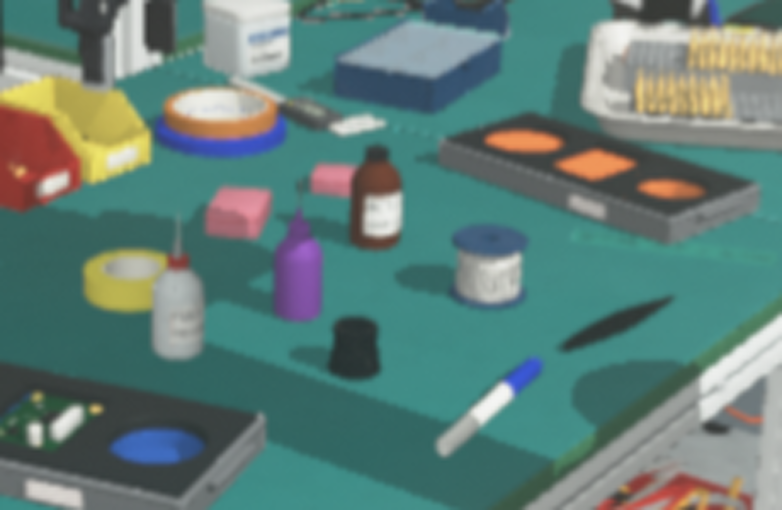

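View pics/t1.png

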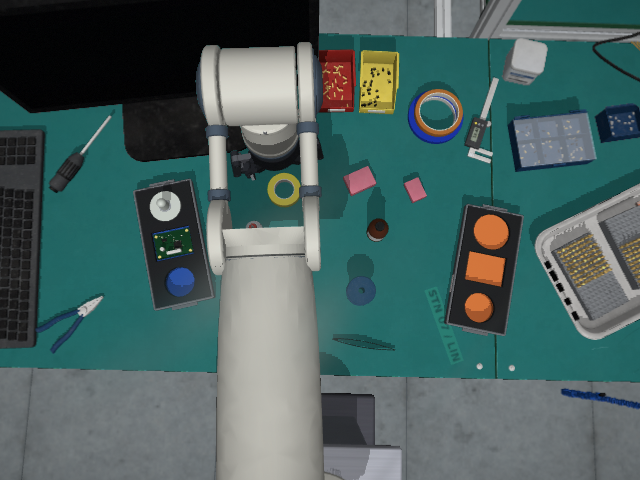

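Both bottle labels show, and they give the yaw of the square bodies. I'll pick the roll now.

```bash
python3 -m pendant '[{"jaw":1,"offset":[45,0.5,0.6],"rot":[0,0,0]},{"jaw":1,"offset":[90,0.5,0.6],"rot":[0,0,0]},{"jaw":1,"offset":[125,0.5,0.6],"rot":[0,0,0]},{"jaw":1,"offset":[151,0.5,0.6],"rot":[0,0,0]},{"jaw":1,"offset":[151,0.5,0.6],"rot":[0,0,0]},{"jaw":0,"offset":[151,0.5,0.6],"rot":[0,0,0]},{"jaw":0,"offset":[151,0.5,0.6],"rot":[0,0,0]},{"jaw":0,"offset":[151,0.5,0.6],"rot":[0,0,0]}]'; python3 -c "
from h import *
go((636,77.5,-2),104)
j=cv2.imread('pics/s1.png');crop(j,255,250,350,310,8,'pics/s1d.png')"
```

```text
time: 2.5
tcp_pos: [636.7, 79.2, 175.7]
tool_rot: [-0.194, 1.558, 0.192]
force: [2.5, 1.3, 3.9]
width: 62.2
t 2.5 tip now [637.4  79.    2.7] yaw now 104.1 q [ 0.07  0.27  1.44 -0.    1.43 -1.75] w 62.2 F [2.5 1.3 3.9]
  offset [ 4.7 -1.4 -1.1] rot [0.1 0.2 0.1] dist 5 rows 0.1
```

View pics/s1d.png

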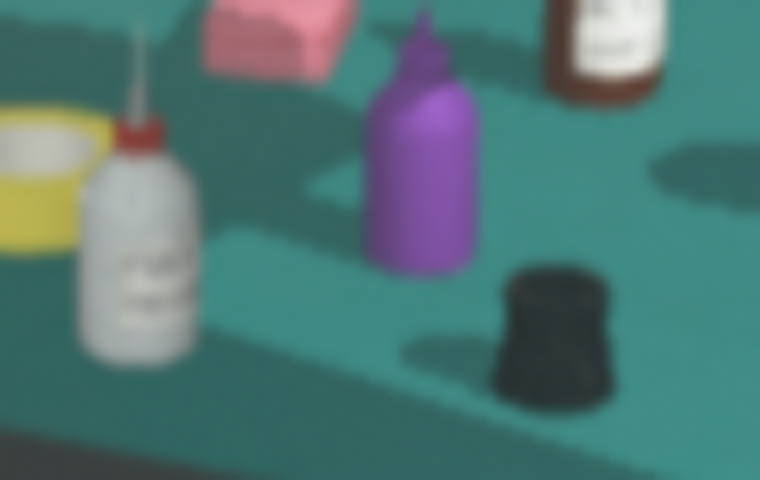

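```bash
python3 -m pendant '[{"jaw":0,"offset":[0,0,0],"rot":[0,0,0]},{"jaw":0,"offset":[0,0,0],"rot":[0,0,0]},{"jaw":0,"offset":[-10,0,0],"rot":[0,0,0]},{"jaw":0,"offset":[-30,0,0],"rot":[0,0,0]},{"jaw":0,"offset":[-60,0,0],"rot":[0,0,0]},{"jaw":0,"offset":[-80,0,0],"rot":[0,0,0]},{"jaw":0,"offset":[-80,0,0],"rot":[0,0,0]}]'; python3 -c "
from h import *
go((594.5,306.1,120),104.6)
j=vision.capture('side');cv2.imwrite('pics/s2.png',j)
crop(j,180,120,360,280,4,'pics/s2c.png')"
```

```text
time: 3.2
tcp_pos: [637.2, 79.2, 260.8]
tool_rot: [-0.194, 1.551, 0.191]
force: [1.3, 0.4, 0.2]
width: 62.0
t 3.2 tip now [639.2  79.1  87.8] yaw now 104.1 q [ 0.07  0.22  1.35 -0.    1.57 -1.75] w 62.0 F [1.3 0.4 0.2]
  offset [-32.8 230.4  14.1] rot [-0.5  0.6  0.2] dist 233 rows 4.7
```

View pics/s2c.png

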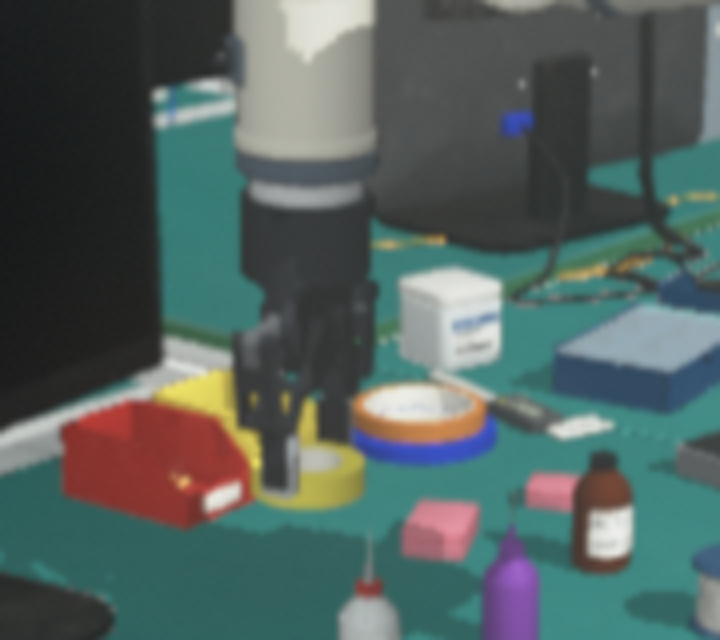

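```bash
python3 -c "
from h import *
print(proj('side',[(638,79,94.5),(638-33*.77,79-33*.64,94.5),(638+33*.77,79+33*.64,94.5)]))
go((594.5,306.1,120),104.6)"
```

```text
[[257.17529476 239.17046836]
 [271.44845905 239.13181072]
 [242.84960955 239.20884901]]
t 3.25 tip now [638.2  79.1  85. ] yaw now 104.1 q [ 0.07  0.22  1.35 -0.    1.57 -1.75] w 61.9 F [ 0.4  0.3 -0.4]
  offset [-35.4 230.3  14.4] rot [-0.5  0.4  0.1] dist 233 rows 4.7
```

```bash
python3 -m pendant '[{"jaw":0,"offset":[-35,40,2],"rot":[0,0,0]},{"jaw":0,"offset":[-35,80,5],"rot":[0,0,0]},{"jaw":0,"offset":[-35,120,7],"rot":[0,0,0]},{"jaw":0,"offset":[-35,160,10],"rot":[0,0,0]},{"jaw":0,"offset":[-35,200,12],"rot":[-0.5,0.4,0]},{"jaw":0,"offset":[-35,230,14],"rot":[-0.5,0.4,0]},{"jaw":0,"offset":[-35,230,14],"rot":[-0.5,0.4,0]},{"jaw":0,"offset":[-35,230,14],"rot":[-0.5,0.4,0]}]'; python3 -c "
from h import *
go((594.5,306.1,32),104.6)
j=vision.capture('side');cv2.imwrite('pics/s3.png',j);i=vision.capture('top');cv2.imwrite('pics/t3.png',i)
crop(j,130,180,310,330,4,'pics/s3c.png')"
```

```text
time: 4.05
tcp_pos: [593.8, 306.1, 290.4]
tool_rot: [-0.204, 1.563, 0.198]
force: [0.2, 0.6, -1.1]
width: 62.2
t 4.05 tip now [593.5 305.4 117.4] yaw now 104.7 q [ 0.43  0.28  1.22 -0.    1.64 -1.4 ] w 62.2 F [ 0.2  0.6 -1.1]
  offset [85.4  0.1  0.9] rot [ 0.1 -0.1  0.2] dist 85 rows 1.7
```

View pics/s3c.png

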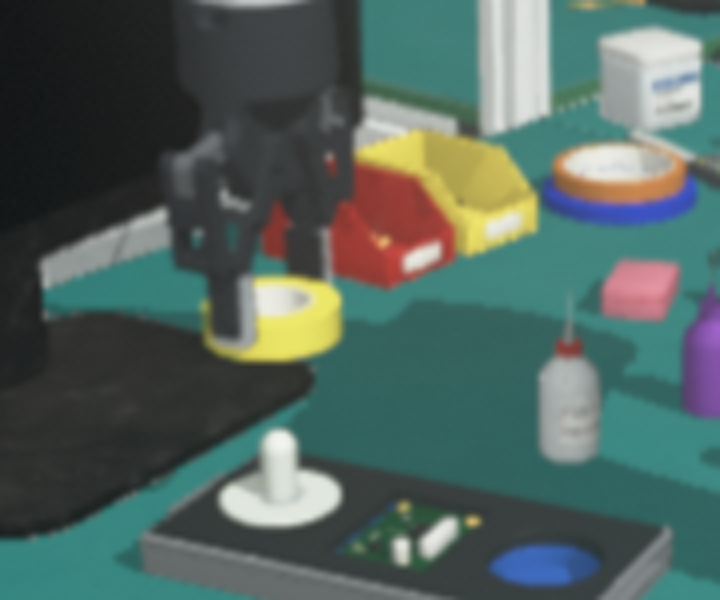

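```bash
python3 -c "
from h import *
print(proj('side',[(594.5,306.1,27),(594.5,306.1,62),(594,306,123)])-np.array([[130,180]]), (proj('side',[(594.5,306.1,27),(594.5,306.1,62),(594,306,123)])-np.array([[130,180]]))*4)"
python3 -m pendant '[{"jaw":0,"offset":[25,0,1],"rot":[0,0,0]},{"jaw":0,"offset":[50,0,1],"rot":[0,0,0]},{"jaw":0,"offset":[65,0,1],"rot":[0,0,0]},{"jaw":0,"offset":[75,0,1],"rot":[0,0,0]},{"jaw":0,"offset":[80,0,1],"rot":[0,0,0]},{"jaw":0,"offset":[83,0,1],"rot":[0,0,0]},{"jaw":0,"offset":[85,0,1],"rot":[0,0,0]},{"jaw":0,"offset":[85,0,1],"rot":[0,0,0]}]'; python3 -c "
from h import *
go((594.5,306.1,30),104.6)
j=vision.capture('side')
crop(j,130,180,310,330,4,'pics/s4c.png')"
```

```text
[[ 69.60696348 124.42552792]
 [ 68.83310792 108.68091054]
 [ 67.63587187  80.54688122]] [[278.4278539  497.70211168]
 [275.33243168 434.72364216]
 [270.54348746 322.18752487]]
time: 4.95
tcp_pos: [595.4, 304.8, 207.0]
tool_rot: [-0.202, 1.561, 0.197]
force: [0.9, -0.6, -1.0]
width: 62.0
t 4.95 tip now [595.6 304.3  34. ] yaw now 104.5 q [ 0.42  0.32  1.32 -0.    1.5  -1.4 ] w 62.0 F [ 0.9 -0.6 -1. ]
  offset [ 4.   1.5 -0.6] rot [-0.1 -0.   0.2] dist 4 rows 0.1
```

View pics/s4c.png

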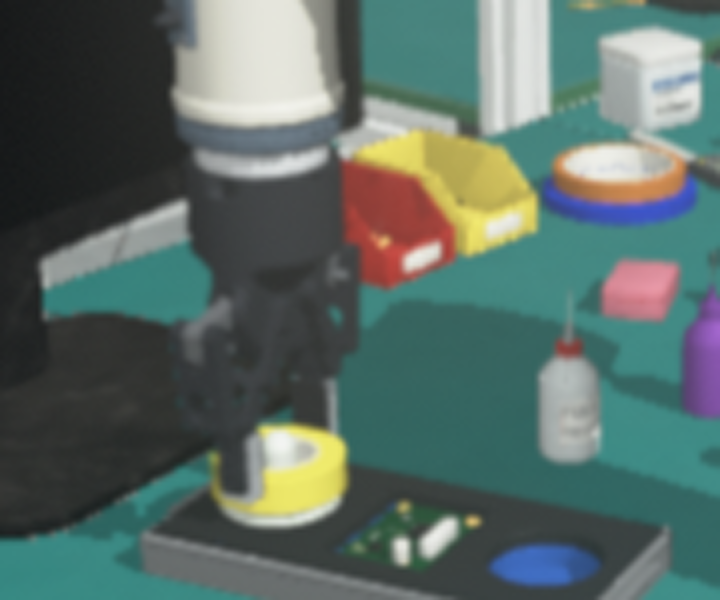

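```bash
python3 -m pendant '[{"jaw":0,"offset":[1.5,1,0],"rot":[0,0,0]},{"jaw":0,"offset":[3,1,0],"rot":[0,0,0]},{"jaw":0,"offset":[4,1,0],"rot":[0,0,0]},{"jaw":0,"offset":[4.5,1,0],"rot":[0,0,0]},{"jaw":0,"offset":[4.5,1,0],"rot":[0,0,0]}]'; python3 -c "
from h import *
go((594.5,306.1,30),104.6)"
```

```text
time: 5.5
tcp_pos: [595.2, 305.9, 202.7]
tool_rot: [-0.202, 1.561, 0.197]
force: [-1.6, 0.1, 0.1]
width: 62.4
t 5.5 tip now [595.3 305.3  29.7] yaw now 104.5 q [ 0.42  0.33  1.32 -0.    1.49 -1.4 ] w 62.4 F [-1.6  0.1  0.1]
  offset [-0.3  0.4 -0.6] rot [-0.1  0.   0.2] dist 1 rows 0.0
```

No contact force yet, so I lower further in small steps.

```bash
python3 -m pendant '[{"jaw":0,"offset":[1,0,0],"rot":[0,0,0]},{"jaw":0,"offset":[2,0,0],"rot":[0,0,0]},{"jaw":0,"offset":[3,0,0],"rot":[0,0,0]},{"jaw":0,"offset":[3,0,0],"rot":[0,0,0]}]'; python3 -c "
from h import *
go((594.5,306.1,30),104.6)
j=vision.capture('side')
crop(j,170,260,250,320,9,'pics/s5c.png')"
```

```text
time: 5.9
tcp_pos: [595.1, 305.8, 202.6]
tool_rot: [-0.201, 1.56, 0.197]
force: [-5.8, -3.6, 11.0]
width: 61.7
t 5.9 tip now [595.4 305.4  29.6] yaw now 104.5 q [ 0.42  0.32  1.32 -0.    1.49 -1.4 ] w 61.7 F [-5.8 -3.6 11. ]
  offset [-0.4  0.4 -0.5] rot [-0.1  0.1  0.2] dist 1 rows 0.0
```

View pics/s5c.png

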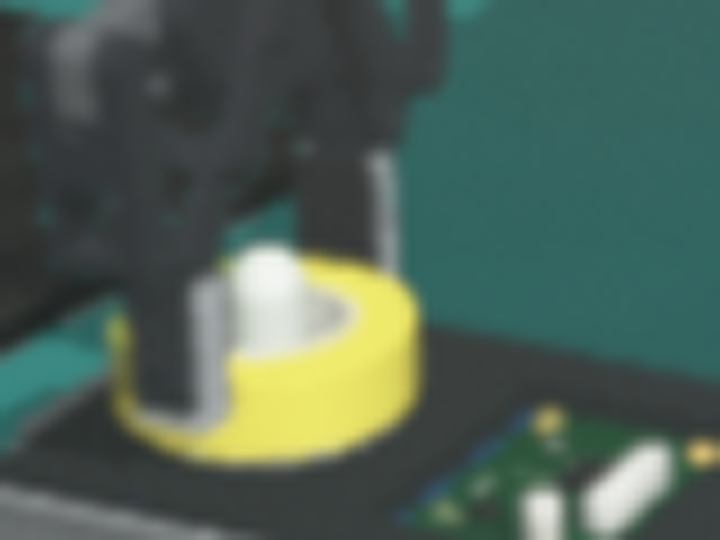

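```bash
python3 -m pendant '[{"jaw":0.9,"offset":[0,0,0],"rot":[0,0,0]},{"jaw":0.9,"offset":[0,0,0],"rot":[0,0,0]},{"jaw":0.9,"offset":[0,0,0],"rot":[0,0,0]},{"jaw":0.9,"offset":[-20,0,0],"rot":[0,0,0]},{"jaw":0.9,"offset":[-60,0,0],"rot":[0,0,0]},{"jaw":0.9,"offset":[-110,0,0],"rot":[0,0,0]},{"jaw":0.9,"offset":[-150,0,0],"rot":[0,0,0]},{"jaw":0.9,"offset":[-150,0,0],"rot":[0,0,0]}]'; python3 -c "
from h import *
go((558,-104.7,150),148)
j=vision.capture('side');crop(j,130,180,310,330,4,'pics/s6c.png')
i=vision.capture('top');cv2.imwrite('pics/t6.png',i)"
```

```text
time: 6.75
tcp_pos: [595.1, 306.4, 361.4]
tool_rot: [-0.198, 1.548, 0.2]
force: [0.2, 0.6, 0.7]
width: 76.8
t 6.75 tip now [597.5 306.9 188.4] yaw now 104.5 q [ 0.43  0.27  1.11 -0.    1.75 -1.4 ] w 76.8 F [0.2 0.6 0.7]
  offset [  36.7 -388.5 -139.7] rot [-43.5   0.8   0.3] dist 415 rows 8.3
```

View pics/s6c.png

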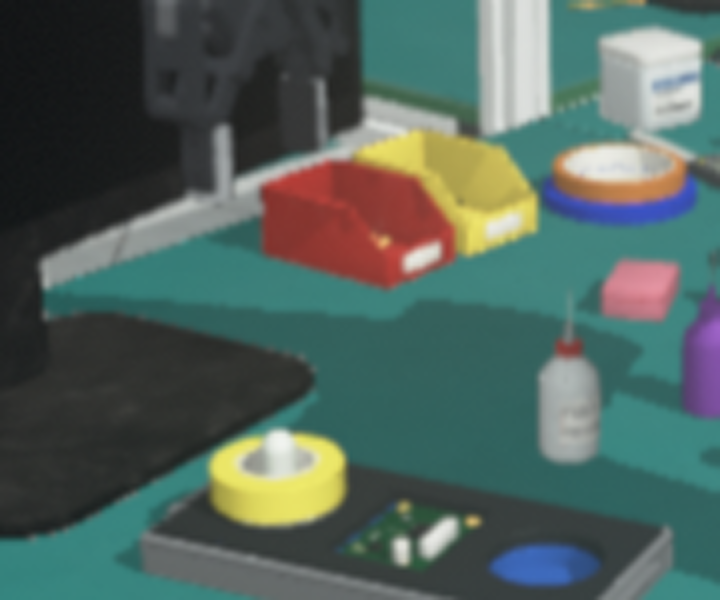

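```bash
python3 -c "
from h import *
go((558,-104.7,150),58)"; python3 -m pendant '[{"jaw":0.9,"offset":[10,-49,-17],"rot":[5,0.8,0.3]},{"jaw":0.9,"offset":[20,-98,-34],"rot":[13,0.8,0.3]},{"jaw":0.9,"offset":[37,-147,-52],"rot":[21,0.8,0.3]},{"jaw":0.9,"offset":[37,-194,-70],"rot":[29,0.8,0.3]},{"jaw":0.9,"offset":[37,-240,-87],"rot":[37,0.8,0.3]},{"jaw":0.9,"offset":[37,-285,-103],"rot":[45,0.8,0.3]},{"jaw":0.9,"offset":[37,-330,-120],"rot":[46.5,0.8,0.3]},{"jaw":0.9,"offset":[37,-370,-133],"rot":[46.5,0.8,0.3]}]';  python3 -c "
from h import *
go((558,-104.7,150),58)"
```

```text
t 6.85 tip now [595.7 306.  181. ] yaw now 104.5 q [ 0.43  0.27  1.12 -0.    1.75 -1.4 ] w 76.4 F [-0.5  0.4 -1.3]
  offset [  31.4 -388.5 -139.1] rot [46.5  0.3  0. ] dist 414 rows 8.3
time: 7.65
tcp_pos: [558.3, -87.3, 314.6]
tool_rot: [0.441, 1.539, -0.436]
force: [0.4, 0.1, 0.1]
width: 76.9
t 7.65 tip now [556.2 -86.2 141.6] yaw now 58.0 q [-0.22  0.    1.48  0.    1.67 -1.23] w 76.9 F [0.4 0.1 0.1]
  offset [ -8.6 -14.9   8.9] rot [-0.  -0.8  0. ] dist 19 rows 0.4
```

```bash
python3 -m pendant '[{"jaw":0.9,"offset":[0,-15,9],"rot":[0,-0.8,0]},{"jaw":0.9,"offset":[0,-15,9],"rot":[0,-0.8,0]},{"jaw":0.9,"offset":[0,-15,9],"rot":[0,-0.8,0]}]';  python3 -c "
from h import *
go((558,-104.7,30),58)
j=vision.capture('side');cv2.imwrite('pics/s7.png',j);crop(j,260,110,440,260,4,'pics/s7c.png')
"
```

```text
time: 7.95
tcp_pos: [557.7, -104.9, 312.2]
tool_rot: [0.439, 1.53, -0.439]
force: [-0.8, -0.3, 0.7]
width: 77.4
t 7.95 tip now [ 557.  -104.8  139.2] yaw now 57.9 q [-0.25  0.01  1.48 -0.    1.66 -1.26] w 77.4 F [-0.8 -0.3  0.7]
  offset [109.2   0.5   0.6] rot [-0.1 -0.2  0.1] dist 109 rows 2.2
```

View pics/s7c.png

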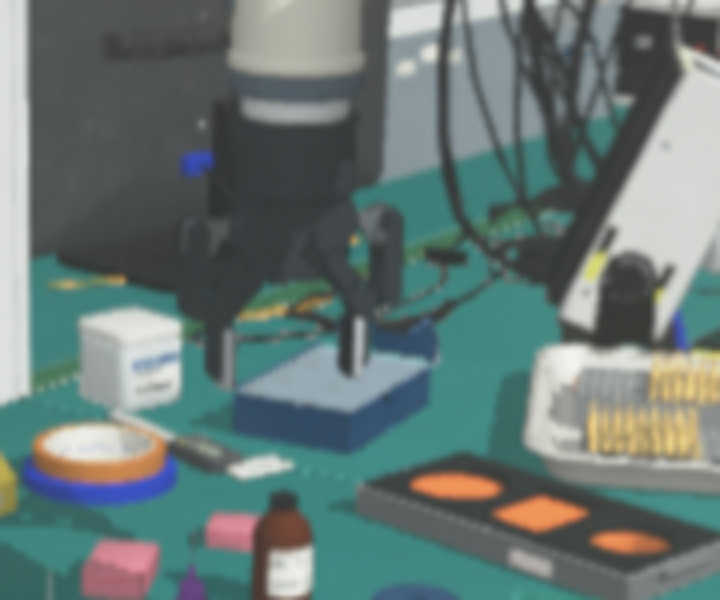

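```bash
python3 -m pendant '[{"jaw":0.9,"offset":[40,0.5,0.6],"rot":[0,0,0]},{"jaw":0.9,"offset":[80,0.5,0.6],"rot":[0,0,0]},{"jaw":0.9,"offset":[109,0.5,0.6],"rot":[0,0,0]},{"jaw":0.9,"offset":[109,0.5,0.6],"rot":[0,0,0]},{"jaw":0,"offset":[109,0.5,0.6],"rot":[0,0,0]},{"jaw":0,"offset":[109,0.5,0.6],"rot":[0,0,0]},{"jaw":0,"offset":[109,0.5,0.6],"rot":[0,0,0]},{"jaw":0,"offset":[109,0.5,0.6],"rot":[0,0,0]}]';  python3 -m pendant '[{"jaw":0,"offset":[0,0,0],"rot":[0,0,0]},{"jaw":0,"offset":[0,0,0],"rot":[0,0,0]},{"jaw":0,"offset":[0,0,0],"rot":[0,0,0]}]'; python3 -c "
from h import *
go((558,-104.7,30),58)
j=vision.capture('side');cv2.imwrite('pics/s8.png',j);crop(j,260,110,440,260,4,'pics/s8c.png')
"
```

```text
time: 8.8
tcp_pos: [559.2, -104.1, 206.8]
tool_rot: [0.437, 1.524, -0.438]
force: [0.6, 0.6, 5.7]
width: 33.1
time: 9.1
tcp_pos: [559.2, -104.1, 206.9]
tool_rot: [0.438, 1.524, -0.438]
force: [1.2, 0.0, 1.0]
width: 33.0
t 9.1 tip now [ 559.6 -104.3   33.9] yaw now 58.0 q [-0.24  0.06  1.62 -0.    1.46 -1.26] w 33.0 F [1.2 0.  1. ]
  offset [ 3.9 -1.1 -0.7] rot [-0.   0.1 -0. ] dist 4 rows 0.1
```

View pics/s8c.png

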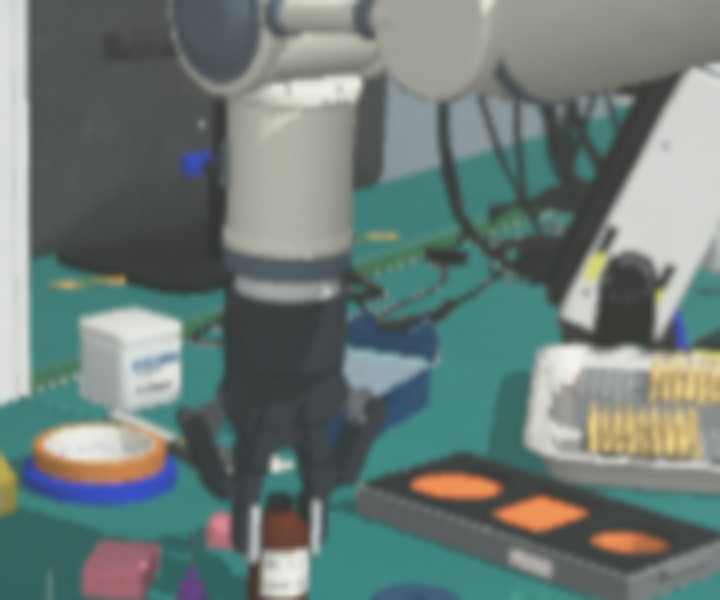

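```bash
python3 -m pendant '[{"jaw":0,"offset":[-8,0,0],"rot":[0,0,0]},{"jaw":0,"offset":[-25,0,0],"rot":[0,0,0]},{"jaw":0,"offset":[-60,0,0],"rot":[0,0,0]},{"jaw":0,"offset":[-100,0,0],"rot":[0,0,0]},{"jaw":0,"offset":[-135,0,0],"rot":[0,0,0]},{"jaw":0,"offset":[-150,0,0],"rot":[0,0,0]},{"jaw":0,"offset":[-150,0,0],"rot":[0,0,0]}]'; python3 -c "
from h import *
go((449.1,268.2,180),58)
j=vision.capture('side');cv2.imwrite('pics/s9.png',j);crop(j,260,80,440,230,4,'pics/s9c.png')
"
```

```text
time: 9.85
tcp_pos: [559.1, -104.1, 359.7]
tool_rot: [0.437, 1.519, -0.437]
force: [0.2, -0.2, -1.4]
width: 32.9
t 9.85 tip now [ 560.3 -104.5  186.7] yaw now 58.0 q [-0.24 -0.    1.4  -0.    1.73 -1.26] w 32.9 F [ 0.2 -0.2 -1.4]
  offset [   5.2  257.4 -290.7] rot [-0.   0.4 -0.1] dist 388 rows 7.8
```

View pics/s9c.png

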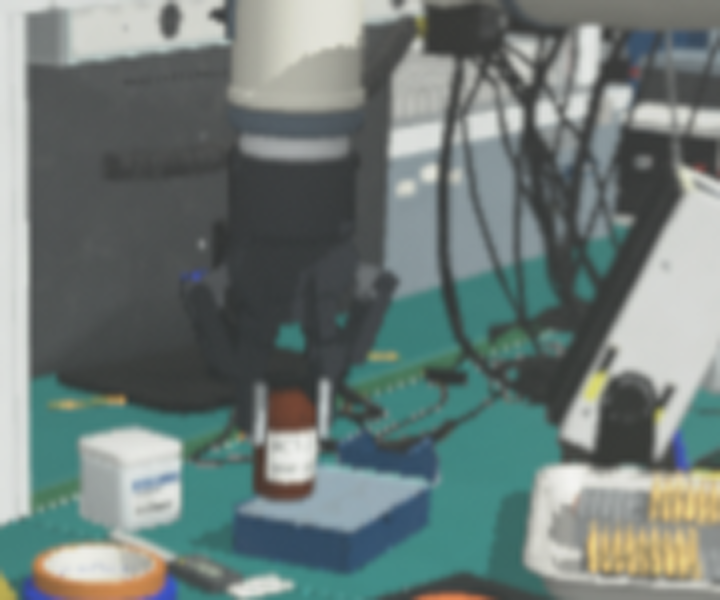

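```bash
python3 -m pendant '[{"jaw":0,"offset":[0,24,-27],"rot":[0,0,0]},{"jaw":0,"offset":[0,57,-64],"rot":[0,0,0]},{"jaw":0,"offset":[0,90,-101],"rot":[0,0,0]},{"jaw":0,"offset":[0,123,-138],"rot":[0,0,0]},{"jaw":0,"offset":[0,156,-175],"rot":[0,0,0]},{"jaw":0,"offset":[2,189,-212],"rot":[0,0,0]},{"jaw":0,"offset":[4,222,-249],"rot":[0,0.4,0]},{"jaw":0,"offset":[5,245,-276],"rot":[0,0.4,0]}]'; python3 -c "
from h import *
go((449.1,268.2,150),58)"
```

```text
time: 10.7
tcp_pos: [453.3, 252.4, 347.6]
tool_rot: [0.436, 1.535, -0.438]
force: [0.3, -0.1, -0.9]
width: 33.0
t 10.7 tip now [451.9 252.6 174.6] yaw now 58.1 q [ 0.44 -0.13  1.55  0.    1.73 -0.57] w 33.0 F [ 0.3 -0.1 -0.9]
  offset [ 24.6  11.3 -11.7] rot [ 0.1 -0.4  0.2] dist 30 rows 0.6
```

```bash
python3 -m pendant '[{"jaw":0,"offset":[10,11,-12],"rot":[0,-0.4,0]},{"jaw":0,"offset":[40,11,-12],"rot":[0,-0.4,0]},{"jaw":0,"offset":[75,11,-12],"rot":[0,-0.4,0]},{"jaw":0,"offset":[95,11,-12],"rot":[0,-0.4,0]},{"jaw":0,"offset":[98,11,-12],"rot":[0,-0.4,0]},{"jaw":0,"offset":[98,11,-12],"rot":[0,-0.4,0]}]'; python3 -c "
from h import *
go((449.1,268.2,39),58)
j=vision.capture('side');cv2.imwrite('pics/s10.png',j);crop(j,170,190,350,340,4,'pics/s10c.png')
i=vision.capture('top');cv2.imwrite('pics/t10.png',i);crop(i,100,180,280,330,4,'pics/t10c.png')
"
```

```text
time: 11.3
tcp_pos: [447.6, 267.9, 247.2]
tool_rot: [0.432, 1.531, -0.442]
force: [0.6, 0.4, -0.1]
width: 33.1
t 11.3 tip now [446.5 267.1  74.2] yaw now 58.1 q [ 0.47 -0.09  1.69 -0.    1.55 -0.54] w 33.1 F [ 0.6  0.4 -0.1]
  offset [35.2  1.3  1.2] rot [ 0.1 -0.2  0.4] dist 35 rows 0.7
```

View pics/s10c.png

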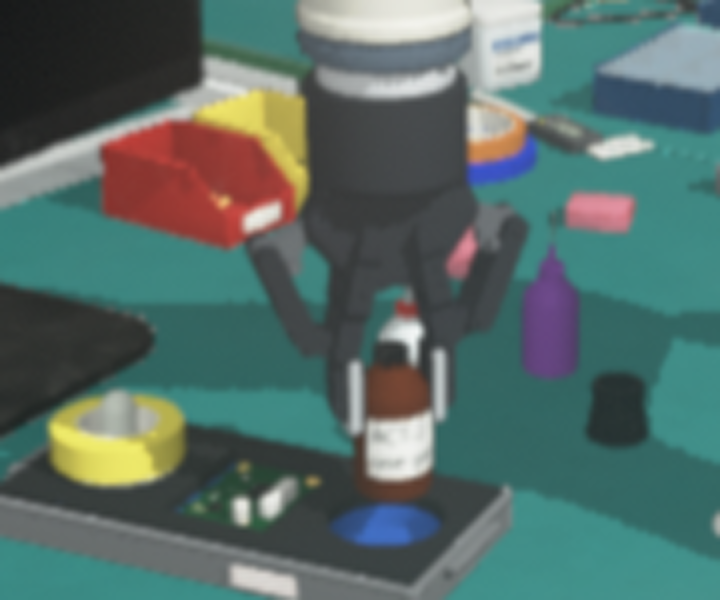

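```bash
python3 -m pendant '[{"jaw":0,"offset":[5,2,2],"rot":[0,0,0.3]},{"jaw":0,"offset":[12,2,2],"rot":[0,0,0.3]},{"jaw":0,"offset":[20,2,2],"rot":[0,0,0.3]},{"jaw":0,"offset":[27,2,2],"rot":[0,0,0.3]},{"jaw":0,"offset":[31,2,2],"rot":[0,0,0.3]},{"jaw":0,"offset":[34,2,2],"rot":[0,0,0.3]},{"jaw":0,"offset":[36,2,2],"rot":[0,0,0.3]},{"jaw":0,"offset":[36,2,2],"rot":[0,0,0.3]}]'; python3 -c "
from h import *
go((449.1,268.2,38),58)"
```

```text
time: 12.2
tcp_pos: [451.0, 268.7, 214.0]
tool_rot: [0.438, 1.526, -0.435]
force: [-1.0, 0.1, -1.1]
width: 33.0
t 12.2 tip now [451.1 269.1  41. ] yaw now 58.1 q [ 0.47 -0.06  1.73  0.    1.48 -0.54] w 33.0 F [-1.   0.1 -1.1]
  offset [ 3.  -1.4 -1.3] rot [ 0.1 -0.  -0.1] dist 4 rows 0.1
```

```bash
python3 -m pendant '[{"jaw":0,"offset":[1.5,0,0],"rot":[0,0,0]},{"jaw":0,"offset":[3,0,0],"rot":[0,0,0]},{"jaw":0,"offset":[4,0,0],"rot":[0,0,0]},{"jaw":0,"offset":[5,0,0],"rot":[0,0,0]},{"jaw":0,"offset":[5,0,0],"rot":[0,0,0]}]'; python3 -c "
from h import *
go((449.1,268.2,38),58)
j=vision.capture('side');cv2.imwrite('pics/s11.png',j);crop(j,220,260,320,340,8,'pics/s11c.png')"
```

```text
time: 12.7
tcp_pos: [451.0, 268.8, 210.8]
tool_rot: [0.439, 1.525, -0.434]
force: [-3.0, -1.7, 9.1]
width: 33.1
t 12.7 tip now [451.4 269.3  37.8] yaw now 58.1 q [ 0.47 -0.06  1.73  0.    1.47 -0.54] w 33.1 F [-3.  -1.7  9.1]
  offset [-0.2 -1.6 -1.3] rot [ 0.1  0.  -0.2] dist 2 rows 0.0
```

View pics/s11c.png

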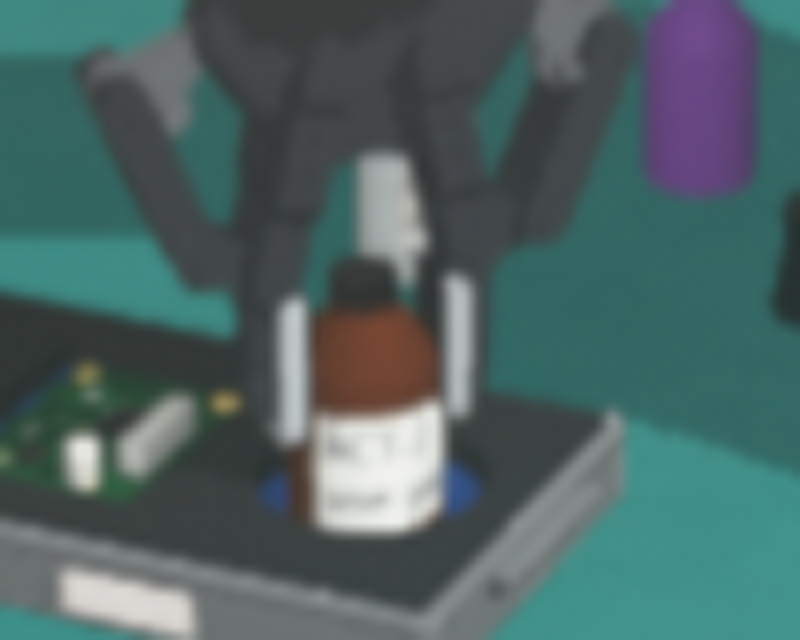

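```bash
python3 -m pendant '[{"jaw":0.75,"offset":[0,0,0],"rot":[0,0,0]},{"jaw":0.75,"offset":[0,0,0],"rot":[0,0,0]},{"jaw":0.75,"offset":[0,0,0],"rot":[0,0,0]},{"jaw":0.75,"offset":[-15,0,0],"rot":[0,0,0]},{"jaw":0.75,"offset":[-50,0,0],"rot":[0,0,0]},{"jaw":0.75,"offset":[-100,0,0],"rot":[0,0,0]},{"jaw":0.75,"offset":[-140,0,0],"rot":[0,0,0]},{"jaw":0.75,"offset":[-140,0,0],"rot":[0,0,0]}]'; python3 -c "
from h import *
go((657.7,-70.1,130),26.5)
j=vision.capture('side');cv2.imwrite('pics/s12.png',j);crop(j,130,220,330,350,4,'pics/s12c.png')"
```

```text
time: 13.55
tcp_pos: [451.2, 268.7, 359.9]
tool_rot: [0.445, 1.516, -0.426]
force: [0.2, -0.5, 0.1]
width: 63.8
t 13.55 tip now [453.5 270.2 186.9] yaw now 58.1 q [ 0.47 -0.12  1.52  0.    1.73 -0.54] w 63.8 F [ 0.2 -0.5  0.1]
  offset [  56.7 -179.2  354. ] rot [31.6  0.2 -0.9] dist 401 rows 8.0
```

View pics/s12c.png

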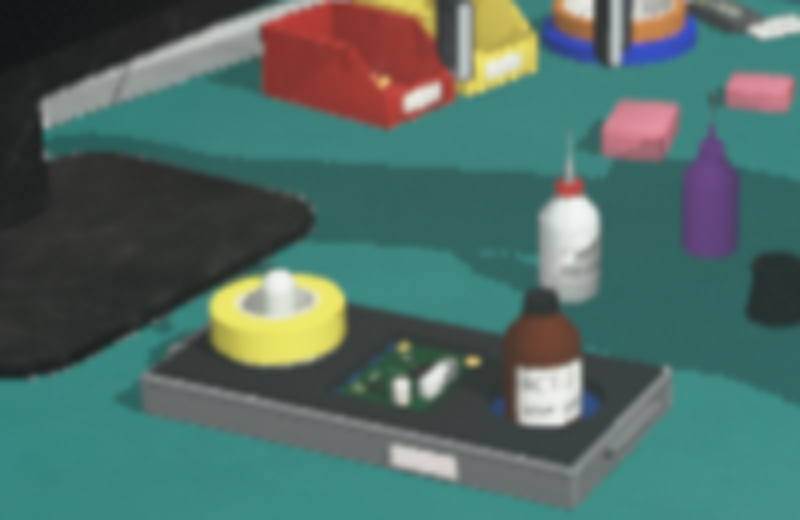

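```bash
python3 -m pendant '[{"jaw":0.75,"offset":[0,-22,44],"rot":[8,0,-0.9]},{"jaw":0.75,"offset":[5,-44,88],"rot":[16,0,-0.9]},{"jaw":0.75,"offset":[10,-66,132],"rot":[24,0,-0.9]},{"jaw":0.75,"offset":[20,-88,176],"rot":[31.6,0,-0.9]},{"jaw":0.75,"offset":[30,-110,220],"rot":[31.6,0.2,-0.9]},{"jaw":0.75,"offset":[40,-132,264],"rot":[31.6,0.2,-0.9]},{"jaw":0.75,"offset":[50,-155,308],"rot":[31.6,0.2,-0.9]},{"jaw":0.75,"offset":[57,-179,354],"rot":[31.6,0.2,-0.9]}]'; python3 -m pendant '[{"jaw":0.75,"offset":[0,0,0],"rot":[0,0,0]}]'; python3 -c "
from h import *
go((657.7,-70.1,12),26.5)
j=vision.capture('side');cv2.imwrite('pics/s13.png',j);crop(j,230,110,430,260,4,'pics/s13c.png')"
```

```text
time: 14.4
tcp_pos: [656.0, -68.9, 296.9]
tool_rot: [0.859, 1.399, -0.867]
force: [-0.3, 0.3, -0.2]
width: 64.0
time: 14.5
tcp_pos: [657.0, -74.2, 292.2]
tool_rot: [0.861, 1.402, -0.875]
force: [0.1, 0.6, -1.1]
width: 63.7
t 14.5 tip now [654.7 -74.6 119.2] yaw now 26.2 q [-0.16  0.27  1.23 -0.    1.65 -0.62] w 63.7 F [ 0.1  0.6 -1.1]
  offset [107.2   3.8  -3. ] rot [-0.3 -0.2  0.7] dist 107 rows 2.1
```

View pics/s13c.png

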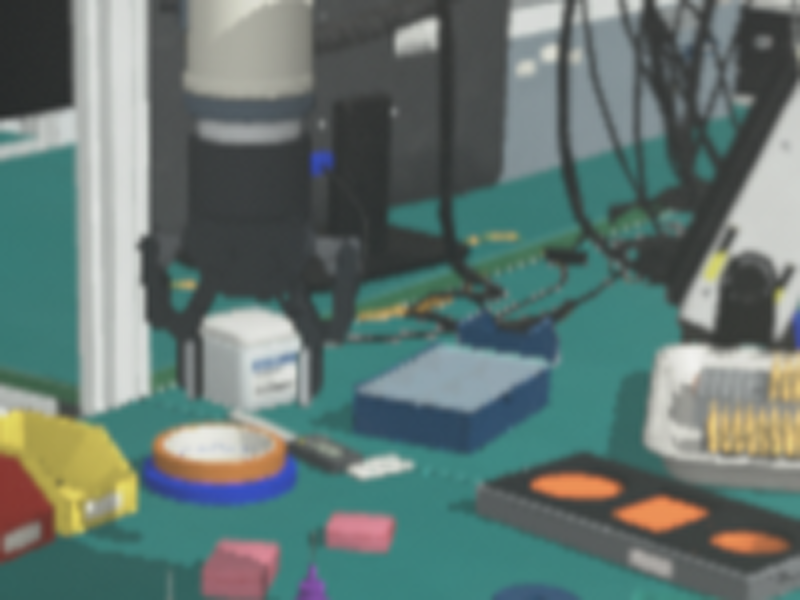

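```bash
python3 -m pendant '[{"jaw":0.75,"offset":[40,3.8,-3],"rot":[0,0,0.7]},{"jaw":0.75,"offset":[75,3.8,-3],"rot":[0,0,0.7]},{"jaw":0.75,"offset":[100,3.8,-3],"rot":[0,0,0.7]},{"jaw":0.75,"offset":[109,3.8,-3],"rot":[0,0,0.7]},{"jaw":0.75,"offset":[109,3.8,-3],"rot":[0,0,0.7]},{"jaw":0.75,"offset":[109,3.8,-3],"rot":[0,0,0.7]}]'; python3 -c "
from h import *
go((657.7,-70.1,10),26.5)
j=vision.capture('side');cv2.imwrite('pics/s14.png',j);crop(j,250,170,350,270,6,'pics/s14c.png')"
```

```text
time: 15.15
tcp_pos: [657.3, -67.3, 185.5]
tool_rot: [0.869, 1.395, -0.862]
force: [0.3, -0.9, 0.5]
width: 64.1
t 15.15 tip now [657.1 -66.4  12.5] yaw now 26.3 q [-0.15  0.32  1.37  0.    1.46 -0.61] w 64.1 F [ 0.3 -0.9  0.5]
  offset [ 2.5 -0.9  2.7] rot [-0.2 -0.3 -0.1] dist 4 rows 0.1
```

View pics/s14c.png

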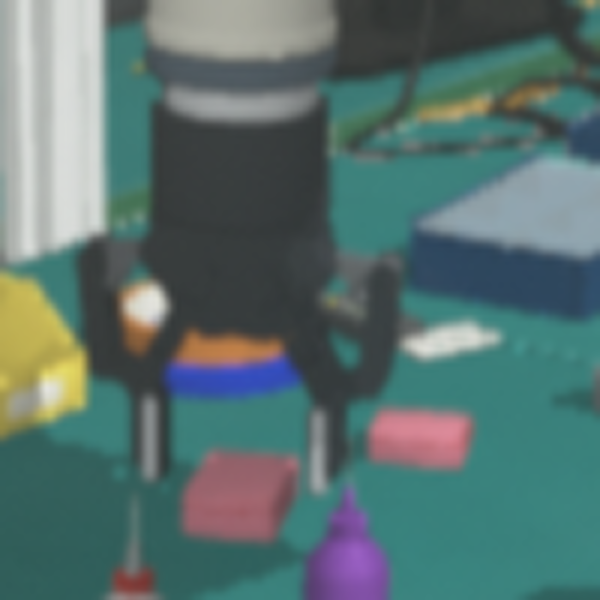

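```bash
python3 -m pendant '[{"jaw":0.75,"offset":[3,-1,2.7],"rot":[0,0,0]},{"jaw":0.75,"offset":[3,-1,2.7],"rot":[0,0,0]},{"jaw":0,"offset":[3,-1,2.7],"rot":[0,0,0]},{"jaw":0,"offset":[3,-1,2.7],"rot":[0,0,0]},{"jaw":0,"offset":[3,-1,2.7],"rot":[0,0,0]},{"jaw":0,"offset":[3,-1,2.7],"rot":[0,0,0]},{"jaw":0,"offset":[3,-1,2.7],"rot":[0,0,0]}]'; python3 -c "
from h import *
go((657.7,-70.1,10),26.5)
j=vision.capture('side');cv2.imwrite('pics/s15.png',j);crop(j,250,170,350,270,6,'pics/s15c.png')"
```

```text
time: 15.9
tcp_pos: [658.1, -70.4, 184.0]
tool_rot: [0.869, 1.393, -0.861]
force: [0.1, 0.2, 5.7]
width: 37.7
t 15.9 tip now [658.4 -69.6  11. ] yaw now 26.3 q [-0.16  0.32  1.37  0.    1.46 -0.62] w 37.7 F [0.1 0.2 5.7]
  offset [ 1.  -0.2 -0.4] rot [-0.2 -0.2 -0.2] dist 1 rows 0.0
```

View pics/s15c.png

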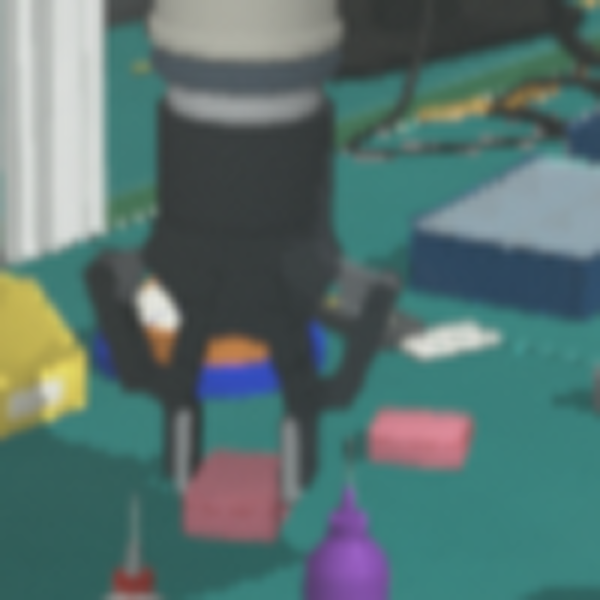

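```bash
python3 -m pendant '[{"jaw":0,"offset":[0,0,0],"rot":[0,0,0]},{"jaw":0,"offset":[-8,0,0],"rot":[0,0,0]},{"jaw":0,"offset":[-25,0,0],"rot":[0,0,0]},{"jaw":0,"offset":[-60,0,0],"rot":[0,0,0]},{"jaw":0,"offset":[-100,0,0],"rot":[0,0,0]},{"jaw":0,"offset":[-115,0,0],"rot":[0,0,0]},{"jaw":0,"offset":[-115,0,0],"rot":[0,0,0]}]'; python3 -c "
from h import *
go((489.6,-314.1,120),-10.2)
j=vision.capture('side');cv2.imwrite('pics/s16.png',j);crop(j,230,110,430,260,4,'pics/s16c.png')"
```

```text
time: 16.65
tcp_pos: [658.3, -71.0, 303.9]
tool_rot: [0.871, 1.386, -0.858]
force: [0.2, 0.2, 0.3]
width: 38.2
t 16.65 tip now [659.9 -70.4 130.9] yaw now 26.3 q [-0.16  0.26  1.22  0.    1.65 -0.62] w 38.2 F [0.2 0.2 0.3]
  offset [   8.5 -259.   143.4] rot [36.5 -0.1 -0.6] dist 296 rows 5.9
```

View pics/s16c.png

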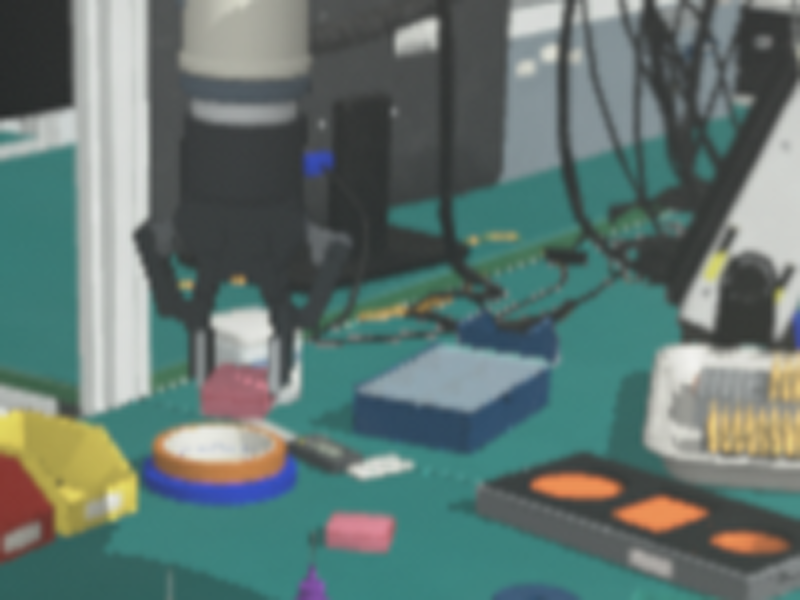

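```bash
python3 -m pendant '[{"jaw":0,"offset":[0,-30,17],"rot":[5,0,-0.6]},{"jaw":0,"offset":[0,-70,39],"rot":[11,0,-0.6]},{"jaw":0,"offset":[0,-110,61],"rot":[18,0,-0.6]},{"jaw":0,"offset":[0,-150,83],"rot":[24,0,-0.6]},{"jaw":0,"offset":[3,-190,105],"rot":[30,0,-0.6]},{"jaw":0,"offset":[6,-225,125],"rot":[35,0,-0.6]},{"jaw":0,"offset":[8.5,-259,143.4],"rot":[36.5,0,-0.6]},{"jaw":0,"offset":[8.5,-259,143.4],"rot":[36.5,0,-0.6]}]'; python3 -c "
from h import *
go((489.6,-314.1,55),-10.2)"
```

```text
time: 17.5
tcp_pos: [486.2, -317.2, 286.6]
tool_rot: [1.341, 1.127, -1.351]
force: [0.2, -0.3, -0.9]
width: 37.7
t 17.5 tip now [ 484.3 -316.5  113.6] yaw now -10.6 q [-0.64  0.05  1.48 -0.    1.62 -0.45] w 37.7 F [ 0.2 -0.3 -0.9]
  offset [58.6  3.5 -3.5] rot [-0.4 -0.1  0.7] dist 59 rows 1.2
```

```bash
python3 -m pendant '[{"jaw":0,"offset":[20,4.5,-3.5],"rot":[-0.4,0,0.7]},{"jaw":0,"offset":[45,4.5,-3.5],"rot":[-0.4,0,0.7]},{"jaw":0,"offset":[60,4.5,-3.5],"rot":[-0.4,0,0.7]},{"jaw":0,"offset":[62,4.5,-3.5],"rot":[-0.4,0,0.7]},{"jaw":0,"offset":[62,4.5,-3.5],"rot":[-0.4,0,0.7]}]'; python3 -c "
from h import *
go((489.6,-314.1,26),-10.2)
j=vision.capture('side');cv2.imwrite('pics/s17.png',j);crop(j,330,170,470,270,5.5,'pics/s17c.png')
j=vision.capture('top');cv2.imwrite('pics/t17.png',j);crop(j,430,200,540,340,4,'pics/t17c.png')"
```

```text
time: 18.0
tcp_pos: [490.6, -313.8, 223.6]
tool_rot: [1.34, 1.124, -1.338]
force: [-0.5, -0.7, 0.6]
width: 38.3
t 18.0 tip now [ 490.5 -313.2   50.6] yaw now -10.1 q [-0.63  0.09  1.56  0.    1.5  -0.45] w 38.3 F [-0.5 -0.7  0.6]
  offset [24.6 -1.   0.5] rot [ 0.1 -0.2  0.1] dist 25 rows 0.5
```

View pics/s17c.png

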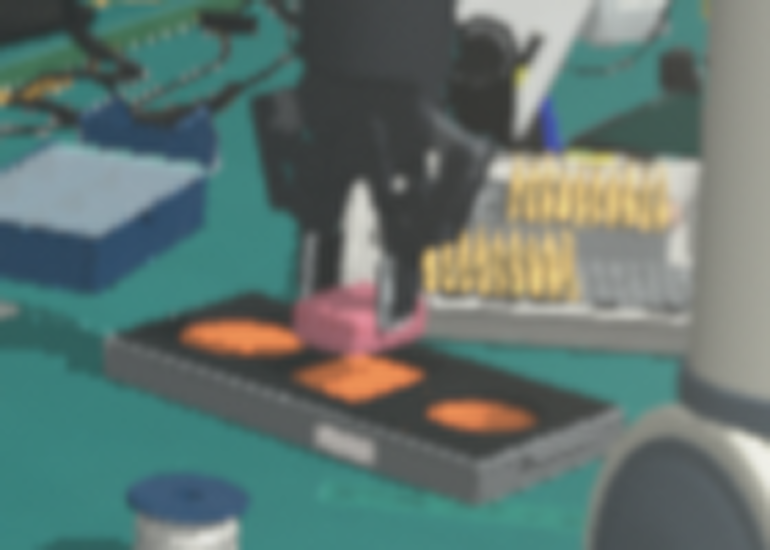

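View pics/t17c.png

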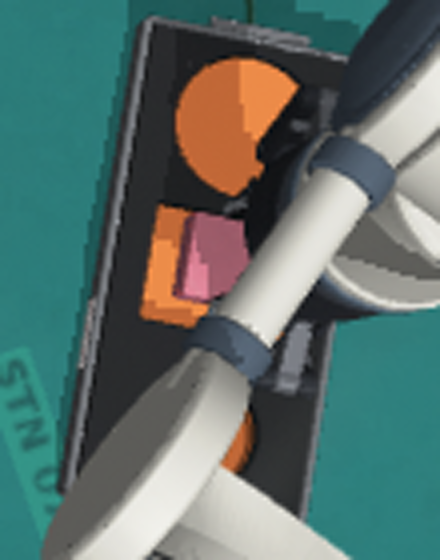

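```bash
python3 -m pendant '[{"jaw":0,"offset":[6,-0.5,0],"rot":[0,0,0]},{"jaw":0,"offset":[12,-0.5,0],"rot":[0,0,0]},{"jaw":0,"offset":[18,-0.5,0],"rot":[0,0,0]},{"jaw":0,"offset":[22,-0.5,0],"rot":[0,0,0]},{"jaw":0,"offset":[25,-0.5,0],"rot":[0,0,0]},{"jaw":0,"offset":[26,-0.5,0],"rot":[0,0,0]},{"jaw":0,"offset":[26,-0.5,0],"rot":[0,0,0]}]'; python3 -c "
from h import *
go((489.6,-314.1,26),-10.2)"
```

```text
time: 18.8
tcp_pos: [490.6, -314.1, 199.5]
tool_rot: [1.341, 1.12, -1.336]
force: [0.6, -0.4, -0.5]
width: 38.3
t 18.8 tip now [ 490.9 -313.9   26.5] yaw now -10.2 q [-0.63  0.1   1.59  0.    1.45 -0.45] w 38.3 F [ 0.6 -0.4 -0.5]
  offset [ 0.5 -1.   0.1] rot [ 0.  -0.1 -0.1] dist 1 rows 0.0
```

```bash
python3 -m pendant '[{"jaw":0,"offset":[1,0,0],"rot":[0,0,0]},{"jaw":0,"offset":[2,0,0],"rot":[0,0,0]},{"jaw":0,"offset":[3,0,0],"rot":[0,0,0]},{"jaw":0,"offset":[3,0,0],"rot":[0,0,0]}]'; python3 -c "
from h import *
go((489.6,-314.1,26),-10.2)
j=vision.capture('side');cv2.imwrite('pics/s18.png',j);crop(j,370,210,440,260,10,'pics/s18c.png')"
```

```text
time: 19.2
tcp_pos: [490.7, -314.2, 199.0]
tool_rot: [1.34, 1.119, -1.336]
force: [-4.5, 2.2, 10.2]
width: 37.9
t 19.2 tip now [ 491.2 -314.1   26. ] yaw now -10.2 q [-0.63  0.1   1.59  0.    1.45 -0.45] w 37.9 F [-4.5  2.2 10.2]
  offset [-0.  -1.1  0.1] rot [ 0.  -0.1 -0.2] dist 1 rows 0.0
```

View pics/s18c.png

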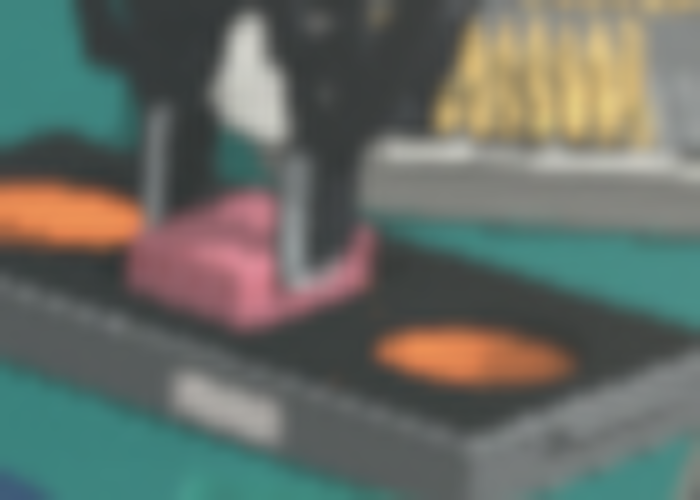

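```bash
python3 -m pendant '[{"jaw":0.75,"offset":[0,0,0],"rot":[0,0,0]},{"jaw":0.75,"offset":[0,0,0],"rot":[0,0,0]},{"jaw":0.75,"offset":[0,0,0],"rot":[0,0,0]},{"jaw":0.75,"offset":[-15,0,0],"rot":[0,0,0]},{"jaw":0.75,"offset":[-50,0,0],"rot":[0,0,0]},{"jaw":0.75,"offset":[-90,0,0],"rot":[0,0,0]},{"jaw":0.75,"offset":[-110,0,0],"rot":[0,0,0]},{"jaw":0.9,"offset":[-110,0,0],"rot":[0,0,0]}]'; python3 -c "
from h import *
go((440,-74.2,130),-100)
j=vision.capture('side');cv2.imwrite('pics/s19.png',j);crop(j,330,170,470,270,5.5,'pics/s19c.png')"
```

```text
time: 20.05
tcp_pos: [490.8, -314.6, 314.9]
tool_rot: [1.34, 1.11, -1.332]
force: [-0.1, 0.7, 0.8]
width: 76.1
t 20.05 tip now [ 492.5 -315.4  141.9] yaw now -10.1 q [-0.63  0.04  1.44  0.    1.65 -0.45] w 76.1 F [-0.1  0.7  0.8]
  offset [  10.3  -92.5 -227.7] rot [89.8 -0.4 -0.6] dist 246 rows 10.5
```

View pics/s19c.png

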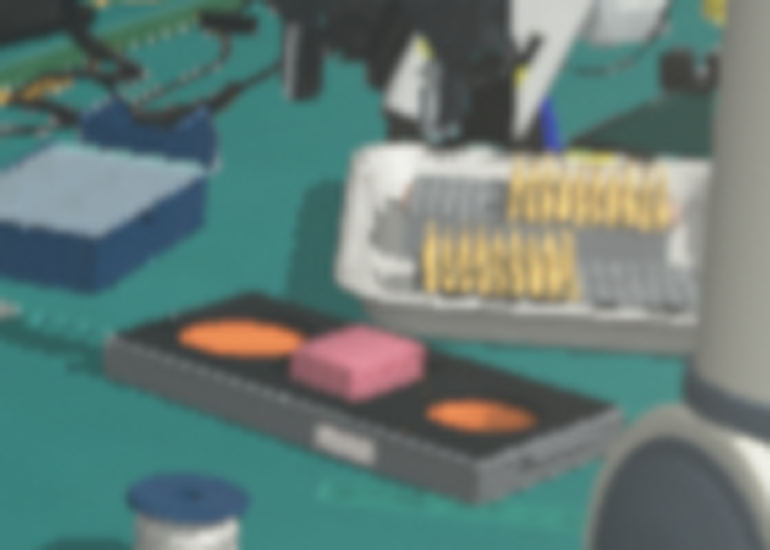

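The box lies flat in its recess. The reel is next.

```bash
python3 -m pendant '[{"jaw":1,"offset":[0,-9,-23],"rot":[8,0,0]},{"jaw":1,"offset":[0,-18,-46],"rot":[16,0,0]},{"jaw":1,"offset":[0,-28,-69],"rot":[24,0,0]},{"jaw":1,"offset":[0,-38,-92],"rot":[32,0,0]},{"jaw":1,"offset":[0,-47,-115],"rot":[40,0,0]},{"jaw":1,"offset":[5,-56,-138],"rot":[48,0,0]},{"jaw":1,"offset":[8,-66,-162],"rot":[56,0,0]},{"jaw":1,"offset":[10,-75,-185],"rot":[64,0,0]}]'; python3 -c "
from h import *
go((440,-74.2,110),-100)"
```

```text
time: 20.9
tcp_pos: [448.7, -118.1, 299.1]
tool_rot: [2.08, 0.281, -2.072]
force: [0.7, 0.6, 0.1]
width: 85.5
t 20.9 tip now [ 449.4 -118.2  126.1] yaw now -74.5 q [-0.33 -0.28  1.76  0.    1.65  0.97] w 85.5 F [0.7 0.6 0.1]
  offset [ 16.1 -44.6  -3.3] rot [25.5 -0.2 -0.1] dist 48 rows 3.0
```

```bash
python3 -m pendant '[{"jaw":1,"offset":[5,-16,-1],"rot":[8,0,0]},{"jaw":1,"offset":[10,-32,-2],"rot":[16,0,0]},{"jaw":1,"offset":[16,-44.6,-3.3],"rot":[24,0,0]},{"jaw":1,"offset":[16,-44.6,-3.3],"rot":[25.5,0,0]},{"jaw":1,"offset":[16,-44.6,-3.3],"rot":[25.5,0,0]}]'; python3 -c "
from h import *
go((440,-74.2,19),-100)
j=vision.capture('side');cv2.imwrite('pics/s20.png',j);crop(j,290,170,430,290,5,'pics/s20c.png')"
```

```text
time: 21.4
tcp_pos: [439.9, -74.3, 282.2]
tool_rot: [-2.135, 0.184, 2.13]
force: [0.9, -1.2, 0.7]
width: 85.6
t 21.4 tip now [440.2 -74.5 109.2] yaw now -99.8 q [-0.24 -0.33  1.83 -0.    1.63  1.5 ] w 85.6 F [ 0.9 -1.2  0.7]
  offset [90.2 -0.1  0.1] rot [ 0.2 -0.1 -0. ] dist 90 rows 1.8
```

View pics/s20c.png

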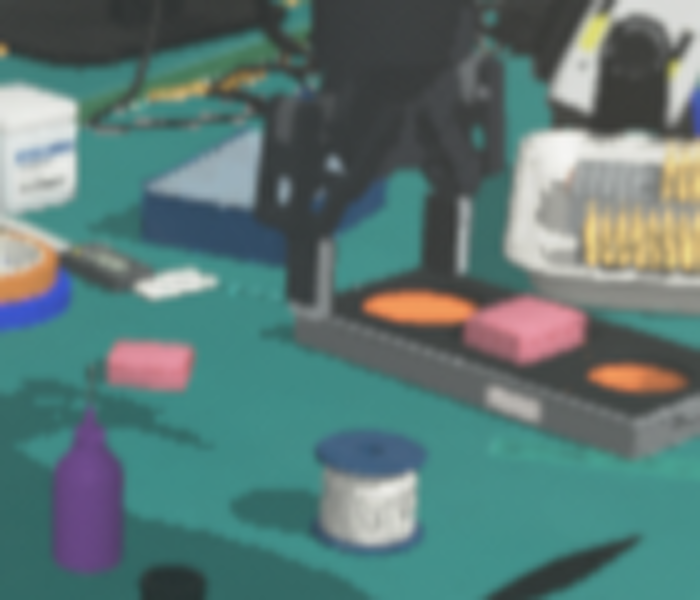

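```bash
python3 -c "
from h import *
s,R=cur(); T=s['tcp_pos']
P=[T+161*R[:,0]+k*42*R[:,1] for k in(-1,1)]
print((proj('side',P+[(440,-74.2,43),(440,-74.2,0),(440,-74.2,121)])-[290,170])*5)
im=cv2.imread('pics/s20.png');h=cv2.cvtColor(im,cv2.COLOR_BGR2HSV);m=((h[...,0]>95)&(h[...,0]<120)&(h[...,1]>90)).astype(np.uint8)*255
m[:255]=0;m[266:]=0;ys,xs=np.nonzero(m[:,345:385]);print((xs.min()+345-290)*5,(xs.max()+345-290)*5,(ys.mean()-170)*5)"
```

```text
[[314.88345497 314.72991934]
 [435.43410918 276.25426477]
 [368.3749482  453.21712662]
 [364.1042084  536.88908059]
 [376.43268938 296.92873496]]
315 420 449.4999999999999
```

```bash
python3 -m pendant '[{"jaw":1,"offset":[35,0,0],"rot":[0,0,0]},{"jaw":1,"offset":[70,0,0],"rot":[0,0,0]},{"jaw":1,"offset":[88,0,0],"rot":[0,0,0]},{"jaw":1,"offset":[92,0,0],"rot":[0,0,0]},{"jaw":1,"offset":[92,0,0],"rot":[0,0,0]},{"jaw":1,"offset":[92,0,0],"rot":[0,0,0]}]'; python3 -c "
from h import *
go((440,-74.2,19),-100)
j=vision.capture('side');cv2.imwrite('pics/s21.png',j);crop(j,290,170,430,290,5,'pics/s21c.png')"
```

```text
time: 22.05
tcp_pos: [440.9, -75.1, 192.2]
tool_rot: [-2.138, 0.184, 2.127]
force: [-0.4, 0.7, -0.3]
width: 85.4
t 22.05 tip now [441.7 -75.5  19.2] yaw now -99.8 q [-0.24 -0.27  1.95 -0.    1.46  1.5 ] w 85.4 F [-0.4  0.7 -0.3]
  offset [ 0.2 -0.8  1. ] rot [ 0.2 -0.3 -0.1] dist 1 rows 0.0
```

View pics/s21c.png

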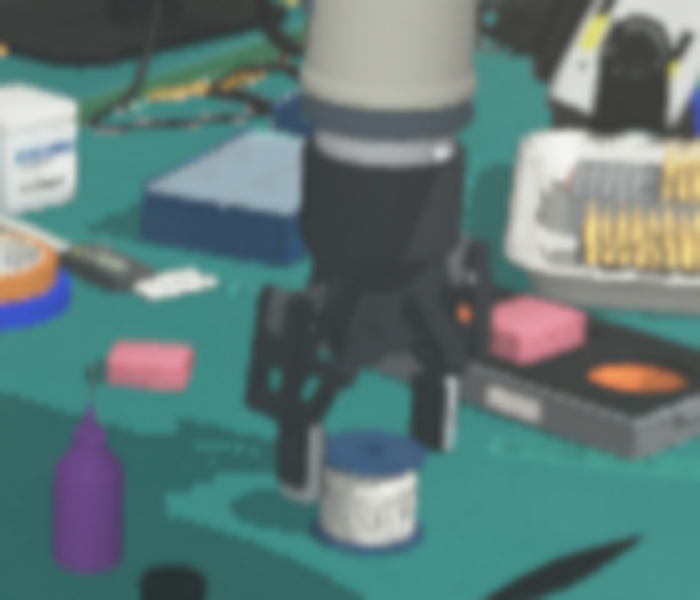

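```bash
python3 -m pendant '[{"jaw":0,"offset":[1,-0.8,1],"rot":[0,0,0]},{"jaw":0,"offset":[1,-0.8,1],"rot":[0,0,0]},{"jaw":0,"offset":[1,-0.8,1],"rot":[0,0,0]},{"jaw":0,"offset":[1,-0.8,1],"rot":[0,0,0]},{"jaw":0,"offset":[1,-0.8,1],"rot":[0,0,0]},{"jaw":0,"offset":[1,-0.8,1],"rot":[0,0,0]}]'; python3 -c "
from h import *
go((440,-74.2,19),-100)
j=vision.capture('side');cv2.imwrite('pics/s22.png',j);crop(j,320,220,400,290,8,'pics/s22c.png')"
```

```text
time: 22.7
tcp_pos: [440.4, -74.4, 193.0]
tool_rot: [-2.141, 0.186, 2.125]
force: [-2.2, -0.6, 6.5]
width: 47.3
t 22.7 tip now [441.6 -74.9  20. ] yaw now -99.8 q [-0.24 -0.27  1.95 -0.    1.46  1.5 ] w 47.3 F [-2.2 -0.6  6.5]
  offset [ 1.  -0.1  0.4] rot [ 0.2 -0.4 -0.1] dist 1 rows 0.1
```

View pics/s22c.png

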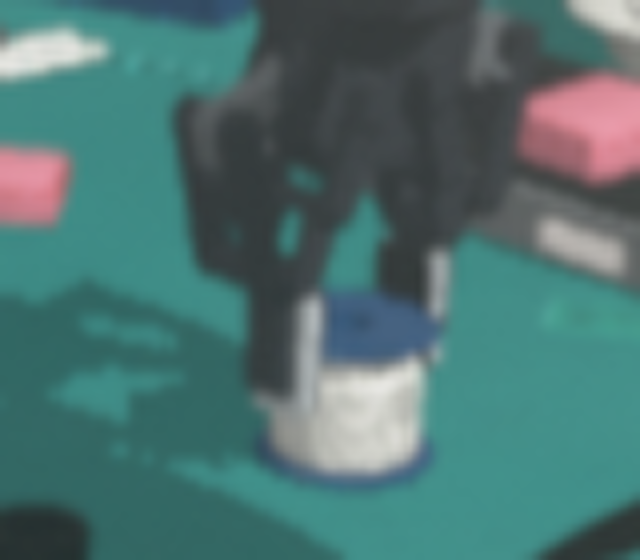

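```bash
python3 -m pendant '[{"jaw":0,"offset":[0,0,0],"rot":[0,0,0]},{"jaw":0,"offset":[0,0,0],"rot":[0,0,0]},{"jaw":0,"offset":[-3,0,0],"rot":[0,0,0]},{"jaw":0,"offset":[-6,0,0],"rot":[0,0,0]},{"jaw":0,"offset":[-10,0,0],"rot":[0,0,0]},{"jaw":0,"offset":[-15,0,0],"rot":[0,0,0]},{"jaw":0,"offset":[-15,0,0],"rot":[0,0,0]}]'; python3 -c "
from h import *
go((440,-74.2,19),-100)
j=vision.capture('side');cv2.imwrite('pics/s23.png',j);crop(j,320,220,400,290,8,'pics/s23c.png')"
```

```text
time: 23.45
tcp_pos: [440.5, -74.4, 209.0]
tool_rot: [-2.143, 0.186, 2.124]
force: [1.3, -0.6, -2.8]
width: 47.5
t 23.45 tip now [442. -75.  36.] yaw now -99.8 q [-0.24 -0.29  1.93 -0.    1.49  1.5 ] w 47.5 F [ 1.3 -0.6 -2.8]
  offset [17.  -0.1  0.7] rot [ 0.2 -0.5 -0.1] dist 17 rows 0.3
```

View pics/s23c.png

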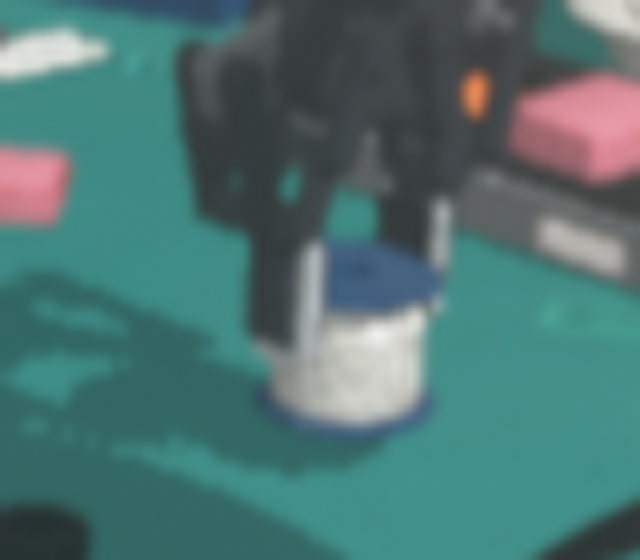

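```bash
python3 -c "
from h import *
go((561.6,-326.8,115),-100.2)"
python3 -m pendant '[{"jaw":0,"offset":[-15,0,0],"rot":[0,0,0]},{"jaw":0,"offset":[-40,0,0],"rot":[0,0,0]},{"jaw":0,"offset":[-75,0,0],"rot":[0,0,0]},{"jaw":0,"offset":[-80,0,0],"rot":[0,0,0]},{"jaw":0,"offset":[-80,0,0],"rot":[0,0,0]}]'; python3 -c "
from h import *
go((561.6,-326.8,115),-100.2)"
```

```text
t 23.5 tip now [441.8 -75.   35.6] yaw now -99.8 q [-0.24 -0.29  1.93 -0.    1.49  1.5 ] w 47.8 F [-0.5  0.1 -3.4]
  offset [ -77.6  228.3 -163. ] rot [ 0.4 -0.5 -0.1] dist 291 rows 5.8
time: 24.0
tcp_pos: [440.1, -74.1, 290.4]
tool_rot: [-2.147, 0.186, 2.121]
force: [0.6, 0.5, -4.0]
width: 47.7
t 24.0 tip now [442.1 -74.9 117.4] yaw now -99.8 q [-0.24 -0.33  1.82 -0.    1.64  1.5 ] w 47.7 F [ 0.6  0.5 -4. ]
  offset [   5.   228.3 -162.7] rot [ 0.4 -0.7 -0.1] dist 280 rows 5.6
```

```bash
python3 -m pendant '[{"jaw":0,"offset":[0,25,-18],"rot":[0,-0.3,0]},{"jaw":0,"offset":[0,58,-41],"rot":[0,-0.5,0]},{"jaw":0,"offset":[0,92,-66],"rot":[0,-0.7,0]},{"jaw":0,"offset":[0,126,-90],"rot":[0,-0.7,0]},{"jaw":0,"offset":[0,160,-114],"rot":[0,-0.7,0]},{"jaw":0,"offset":[2,194,-138],"rot":[0.4,-0.7,0]},{"jaw":0,"offset":[4,220,-157],"rot":[0.4,-0.7,0]},{"jaw":0,"offset":[5,228,-163],"rot":[0.4,-0.7,0]}]'; python3 -m pendant '[{"jaw":0,"offset":[0,0,0],"rot":[0,0,0]}]'; python3 -c "
from h import *
go((561.6,-326.8,65),-100.2)"
```

```text
time: 24.8
tcp_pos: [562.1, -329.2, 284.1]
tool_rot: [-2.123, 0.193, 2.132]
force: [-0.2, 0.8, -2.9]
width: 47.2
time: 24.9
tcp_pos: [562.0, -330.0, 281.7]
tool_rot: [-2.118, 0.193, 2.134]
force: [0.2, 0.5, -4.0]
width: 47.6
t 24.9 tip now [ 560.8 -329.7  108.7] yaw now -100.4 q [-0.58  0.24  1.28 -0.    1.63  1.17] w 47.6 F [ 0.2  0.5 -4. ]
  offset [43.7 -3.   0.7] rot [-0.2  0.4  0. ] dist 44 rows 0.9
```

```bash
python3 -m pendant '[{"jaw":0,"offset":[20,-3,0.7],"rot":[0,0.4,0]},{"jaw":0,"offset":[40,-3,0.7],"rot":[0,0.4,0]},{"jaw":0,"offset":[47,-3,0.7],"rot":[0,0.4,0]},{"jaw":0,"offset":[47,-3,0.7],"rot":[0,0.4,0]}]'; python3 -c "
from h import *
go((561.6,-326.8,35),-100.2)
j=vision.capture('side');cv2.imwrite('pics/s24.png',j);crop(j,330,170,450,260,6.5,'pics/s24c.png')"
```

```text
time: 25.3
tcp_pos: [560.9, -325.5, 232.6]
tool_rot: [-2.121, 0.19, 2.13]
force: [-0.3, -0.4, -3.4]
width: 47.3
t 25.3 tip now [ 560.3 -325.1   59.6] yaw now -100.4 q [-0.58  0.26  1.35  0.    1.54  1.17] w 47.3 F [-0.3 -0.4 -3.4]
  offset [24.6  1.2 -1. ] rot [-0.2  0.2  0.1] dist 25 rows 0.5
```

View pics/s24c.png

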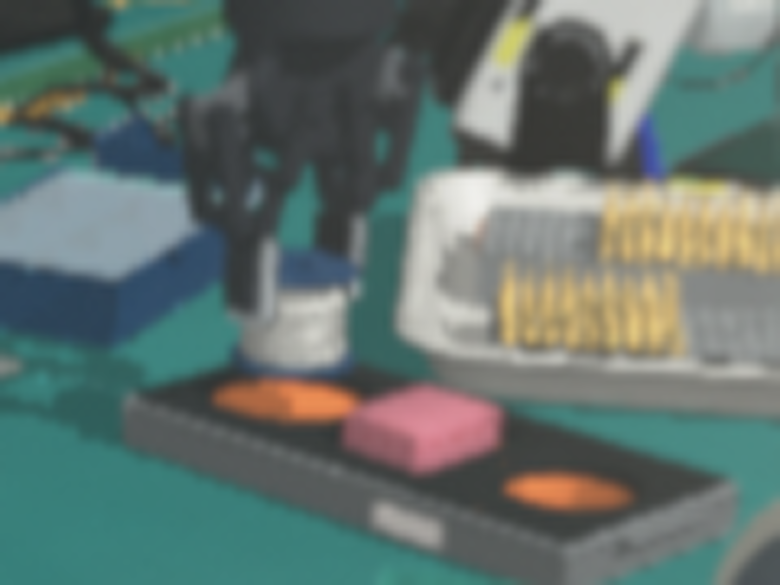

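```bash
python3 -m pendant '[{"jaw":0,"offset":[6,0.6,-2],"rot":[0,0,0]},{"jaw":0,"offset":[12,0.6,-2],"rot":[0,0,0]},{"jaw":0,"offset":[17,0.6,-2],"rot":[0,0,0]},{"jaw":0,"offset":[21,0.6,-2],"rot":[0,0,0]},{"jaw":0,"offset":[24,0.6,-2],"rot":[0,0,0]},{"jaw":0,"offset":[26,0.6,-2],"rot":[0,0,0]},{"jaw":0,"offset":[26,0.6,-2],"rot":[0,0,0]}]'; python3 -c "
from h import *
go((561.6,-326.8,35),-100.2)"
```

```text
time: 26.05
tcp_pos: [563.2, -326.9, 208.5]
tool_rot: [-2.125, 0.192, 2.128]
force: [0.8, 0.7, -3.1]
width: 47.5
t 26.05 tip now [ 563.  -326.8   35.5] yaw now -100.4 q [-0.58  0.28  1.37  0.    1.49  1.17] w 47.5 F [ 0.8  0.7 -3.1]
  offset [0.5 0.1 1.6] rot [-0.2  0.1  0. ] dist 2 rows 0.0
```

```bash
python3 -m pendant '[{"jaw":0,"offset":[1,0,0],"rot":[0,0,0]},{"jaw":0,"offset":[2,0,0],"rot":[0,0,0]},{"jaw":0,"offset":[3,0,0],"rot":[0,0,0]},{"jaw":0,"offset":[3,0,0],"rot":[0,0,0]}]'; python3 -c "
from h import *
go((561.6,-326.8,35),-100.2)
j=vision.capture('side');cv2.imwrite('pics/s25.png',j);crop(j,330,170,450,260,6.5,'pics/s25c.png')"
```

```text
time: 26.45
tcp_pos: [563.3, -326.9, 208.3]
tool_rot: [-2.127, 0.193, 2.126]
force: [-4.8, 2.0, 9.1]
width: 47.7
t 26.45 tip now [ 563.3 -326.9   35.3] yaw now -100.4 q [-0.58  0.27  1.37  0.    1.49  1.17] w 47.7 F [-4.8  2.   9.1]
  offset [0.3 0.2 1.7] rot [-0.2 -0.   0. ] dist 2 rows 0.0
```

View pics/s25c.png

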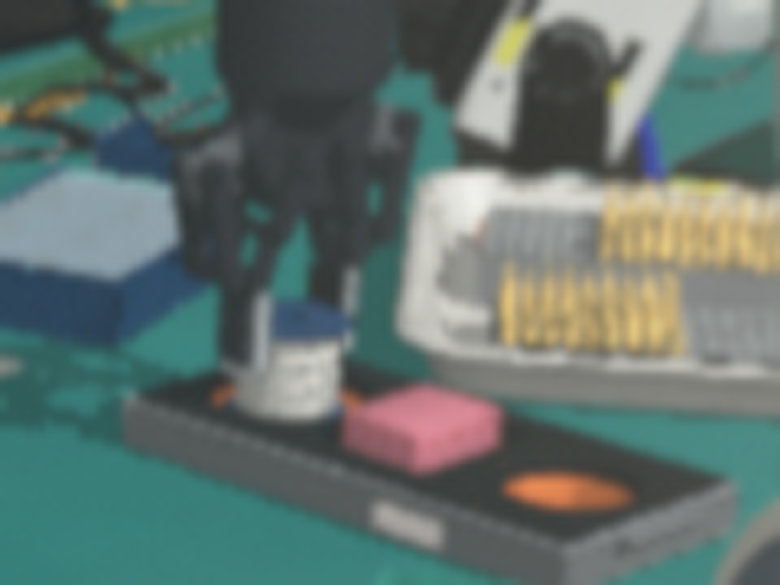

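```bash
python3 -m pendant '[{"jaw":1,"offset":[0,0,0],"rot":[0,0,0]},{"jaw":1,"offset":[0,0,0],"rot":[0,0,0]},{"jaw":1,"offset":[0,0,0],"rot":[0,0,0]},{"jaw":1,"offset":[-15,0,0],"rot":[0,0,0]},{"jaw":1,"offset":[-50,0,0],"rot":[0,0,0]},{"jaw":1,"offset":[-100,0,0],"rot":[0,0,0]},{"jaw":1,"offset":[-145,0,0],"rot":[0,0,0]},{"jaw":1,"offset":[-145,0,0],"rot":[0,0,0]}]'; python3 -c "
from h import *
go((549.5,130,180),-100.4)
j=vision.capture('side');cv2.imwrite('pics/s26.png',j);crop(j,330,170,450,260,6.5,'pics/s26c.png');crop(j,255,250,350,310,8,'pics/s26d.png')"
```

```text
time: 27.3
tcp_pos: [563.4, -327.0, 364.5]
tool_rot: [-2.145, 0.201, 2.115]
force: [0.2, -0.7, 1.3]
width: 85.3
t 27.3 tip now [ 565.8 -328.5  191.5] yaw now -100.4 q [-0.58  0.22  1.16  0.    1.75  1.17] w 85.3 F [ 0.2 -0.7  1.3]
  offset [   7.4 -447.1   95.9] rot [ 0.  -0.9 -0.3] dist 457 rows 9.1
```

View pics/s26c.png

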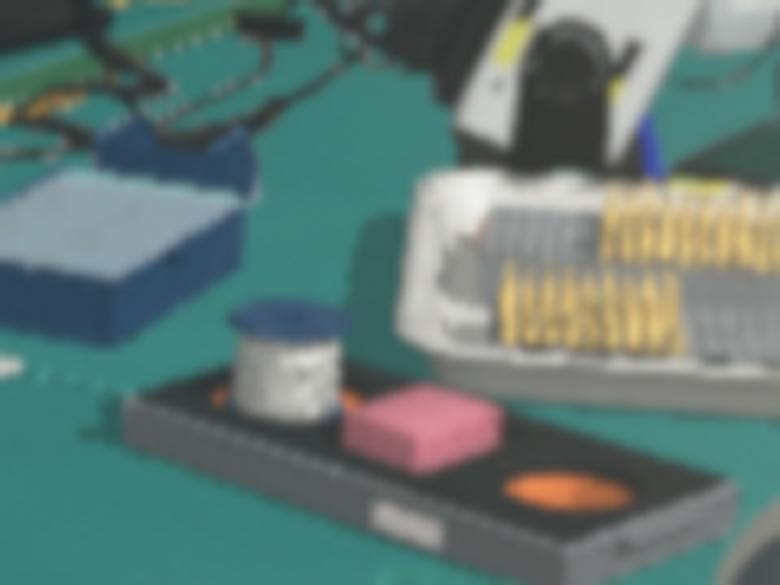

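The reel stands in its seat. On to the flux bottle.

```bash
python3 -m pendant '[{"jaw":1,"offset":[0,-48,10],"rot":[0,-0.9,0]},{"jaw":1,"offset":[0,-97,20],"rot":[0,-0.9,0]},{"jaw":1,"offset":[0,-145,30],"rot":[0,-0.9,0]},{"jaw":1,"offset":[0,-194,41],"rot":[0,-0.9,0]},{"jaw":1,"offset":[0,-242,52],"rot":[0,-0.9,0]},{"jaw":1,"offset":[5,-291,62],"rot":[0,-0.9,-0.3]},{"jaw":1,"offset":[5,-340,72],"rot":[0,-0.9,-0.3]},{"jaw":1,"offset":[7,-385,82],"rot":[0,-0.9,-0.3]}]'; python3 -m pendant '[{"jaw":1,"offset":[0,-40,8],"rot":[0,0,0]}]'; python3 -c "
from h import *
go((549.5,130,130),-101)
j=vision.capture('top');cv2.imwrite('pics/t27.png',j)"
```

```text
time: 28.15
tcp_pos: [551.4, 68.5, 350.3]
tool_rot: [-2.12, 0.191, 2.133]
force: [1.3, 0.2, -0.2]
width: 85.5
time: 28.25
tcp_pos: [550.0, 111.5, 349.5]
tool_rot: [-2.118, 0.19, 2.135]
force: [1.3, -0.4, -0.2]
width: 85.4
t 28.25 tip now [548.7 111.9 176.5] yaw now -100.3 q [ 0.14 -0.01  1.44  0.    1.73  1.89] w 85.4 F [ 1.3 -0.4 -0.2]
  offset [ 46.5 -18.1   3.4] rot [0.7 0.4 0. ] dist 50 rows 1.0
```

```bash
python3 -m pendant '[{"jaw":1,"offset":[15,-18,3.4],"rot":[0.7,0.4,0]},{"jaw":1,"offset":[40,-18,3.4],"rot":[0.7,0.4,0]},{"jaw":1,"offset":[46,-18,3.4],"rot":[0.7,0.4,0]},{"jaw":1,"offset":[46,-18,3.4],"rot":[0.7,0.4,0]}]'; python3 -c "
from h import *
go((549.5,130,34),-101)
j=vision.capture('side');cv2.imwrite('pics/s28.png',j);crop(j,220,190,340,310,6,'pics/s28c.png')
s,R=cur(); T=s['tcp_pos']
P=[T+161*R[:,0]+k*42*R[:,1] for k in(-1,1)]
print((proj('side',P+[(549.5,130,66),(549.5,130,0)])-[220,190])*6)"
```

```text
time: 28.7
tcp_pos: [548.5, 135.0, 301.6]
tool_rot: [-2.115, 0.195, 2.127]
force: [-0.8, 0.7, -0.7]
width: 85.4
t 28.7 tip now [547.6 135.8 128.6] yaw now -100.7 q [0.18 0.   1.5  0.01 1.64 1.94] w 85.4 F [-0.8  0.7 -0.7]
  offset [94.6  5.  -2.5] rot [0.3 0.3 0.2] dist 95 rows 1.9
[[212.34740666 289.94648845]
 [395.30722872 240.88884982]
 [314.54478945 457.00866807]
 [315.27586235 621.36291866]]
```

View pics/s28c.png

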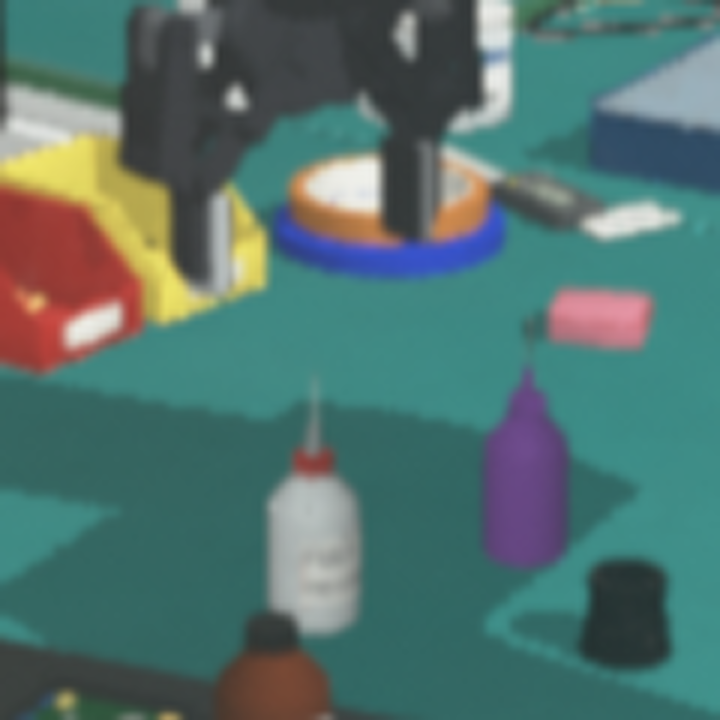

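```bash
python3 -c "
from h import *
j=cv2.imread('pics/s28.png').astype(float);k=j[270:298,260:284]; k=np.clip((k-90)*2.2,0,255).astype(np.uint8); cv2.imwrite('pics/s28d.png',cv2.resize(k,None,fx=20,fy=20,interpolation=cv2.INTER_CUBIC))
print(cv2.cvtColor(j.astype(np.uint8),cv2.COLOR_BGR2GRAY)[282:292:2,262:284])"
```

```text
[[ 86  88 109 145 163 170 174 176 173 170 173 168 164 154 150 148 139 129
  102  88  87  87]
 [ 87  89 109 146 164 170 173 175 178 185 190 180 171 169 166 160 148 127
  100  87  87  87]
 [ 87  89 109 144 163 171 176 178 181 185 187 184 180 177 167 152 134 115
   95  88  87  87]
 [ 87  89 108 142 162 170 175 177 177 175 172 164 164 167 163 155 145 125
   99  87  87  87]
 [ 86  87 103 134 155 164 170 178 186 189 188 185 181 177 170 158 141 117
   95  87  87  87]]
```

View pics/s28d.png

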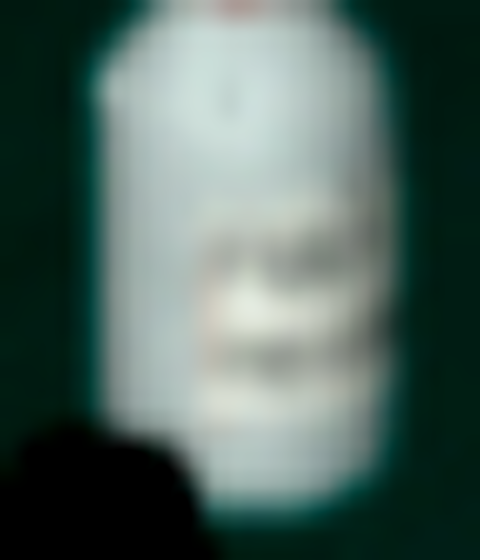

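```bash
python3 -m pendant '[{"jaw":1,"offset":[20,5,-2.5],"rot":[4,0.3,0.2]},{"jaw":1,"offset":[50,5,-2.5],"rot":[4,0.3,0.2]},{"jaw":1,"offset":[80,5,-2.5],"rot":[4,0.3,0.2]},{"jaw":1,"offset":[94,5,-2.5],"rot":[4,0.3,0.2]},{"jaw":1,"offset":[94,5,-2.5],"rot":[4,0.3,0.2]}]'; python3 -c "
from h import *
go((549.5,130,34),-105)
j=vision.capture('side');cv2.imwrite('pics/s29.png',j);crop(j,220,190,340,310,6,'pics/s29c.png')"
```

```text
time: 29.25
tcp_pos: [549.8, 129.3, 207.7]
tool_rot: [-2.082, 0.271, 2.085]
force: [0.2, -0.1, -0.4]
width: 85.4
t 29.25 tip now [549.5 129.3  34.7] yaw now -104.8 q [0.17 0.05 1.62 0.   1.47 2.  ] w 85.4 F [ 0.2 -0.1 -0.4]
  offset [ 0.7 -0.6  0.4] rot [ 0.2  0.1 -0. ] dist 1 rows 0.0
```

View pics/s29c.png

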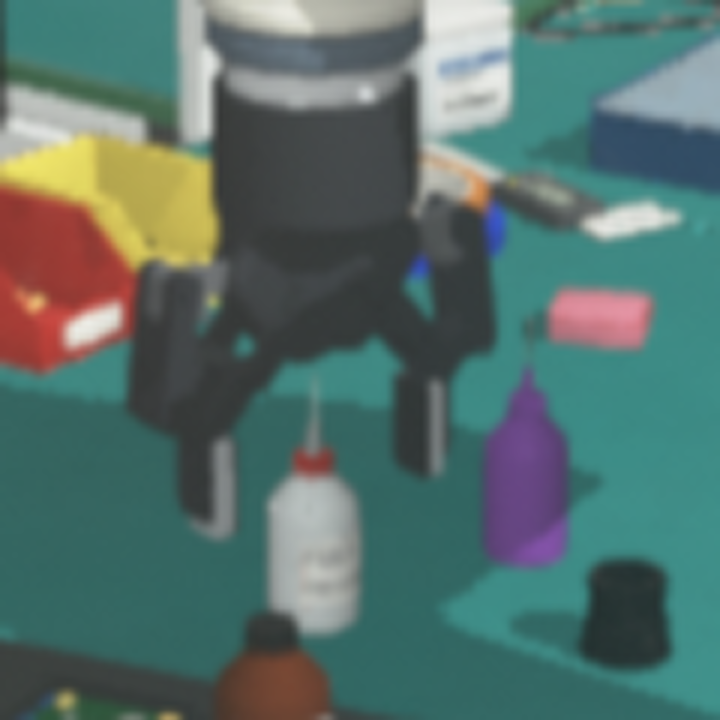

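```bash
python3 -m pendant '[{"jaw":0,"offset":[1,-0.6,0.4],"rot":[0,0,0]},{"jaw":0,"offset":[1,-0.6,0.4],"rot":[0,0,0]},{"jaw":0,"offset":[1,-0.6,0.4],"rot":[0,0,0]},{"jaw":0,"offset":[1,-0.6,0.4],"rot":[0,0,0]},{"jaw":0,"offset":[1,-0.6,0.4],"rot":[0,0,0]},{"jaw":0,"offset":[1,-0.6,0.4],"rot":[0,0,0]},{"jaw":0,"offset":[1,-0.6,0.4],"rot":[0,0,0]},{"jaw":0,"offset":[1,-0.6,0.4],"rot":[0,0,0]}]'; python3 -c "
from h import *
go((549.5,130,34),-105)
j=vision.capture('side');cv2.imwrite('pics/s30.png',j);crop(j,220,190,340,310,6,'pics/s30c.png')"
```

```text
time: 30.1
tcp_pos: [550.3, 130.4, 209.8]
tool_rot: [-2.086, 0.269, 2.08]
force: [-1.1, 0.2, 5.1]
width: 27.2
t 30.1 tip now [550.9 130.5  36.8] yaw now -104.8 q [0.17 0.05 1.62 0.   1.47 2.  ] w 27.2 F [-1.1  0.2  5.1]
  offset [2.8 0.6 0.7] rot [ 0.2 -0.2  0.1] dist 3 rows 0.1
```

View pics/s30c.png

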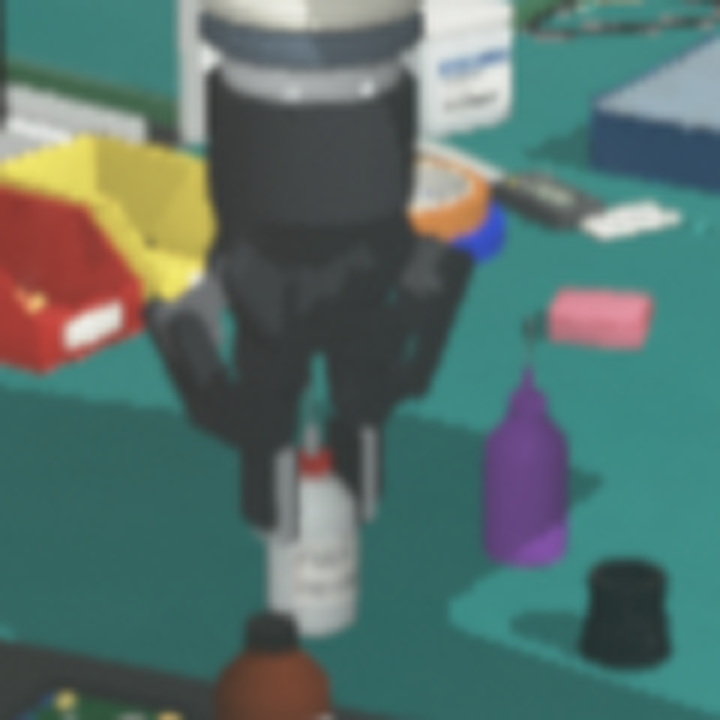

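```bash
python3 -m pendant '[{"jaw":0,"offset":[-4,0,0],"rot":[0,0,0]},{"jaw":0,"offset":[-12,0,0],"rot":[0,0,0]},{"jaw":0,"offset":[-30,0,0],"rot":[0,0,0]},{"jaw":0,"offset":[-65,0,0],"rot":[0,0,0]},{"jaw":0,"offset":[-105,0,0],"rot":[0,0,0]},{"jaw":0,"offset":[-135,0,0],"rot":[0,0,0]},{"jaw":0,"offset":[-140,0,0],"rot":[0,0,0]},{"jaw":0,"offset":[-140,0,0],"rot":[0,0,0]}]'; python3 -c "
from h import *
go((414.8,-300.4,170),-105)
j=vision.capture('side');cv2.imwrite('pics/s31.png',j);crop(j,220,130,340,250,6,'pics/s31c.png')"
```

```text
time: 30.95
tcp_pos: [550.0, 130.2, 351.1]
tool_rot: [-2.088, 0.268, 2.077]
force: [-0.0, -0.8, -1.6]
width: 27.0
t 30.95 tip now [550.9 130.5 178.1] yaw now -104.8 q [ 0.17 -0.01  1.43  0.    1.72  2.  ] w 27.0 F [-0.  -0.8 -1.6]
  offset [  6.8 450.9  20.8] rot [ 0.2 -0.3  0.2] dist 451 rows 9.0
```

View pics/s31c.png

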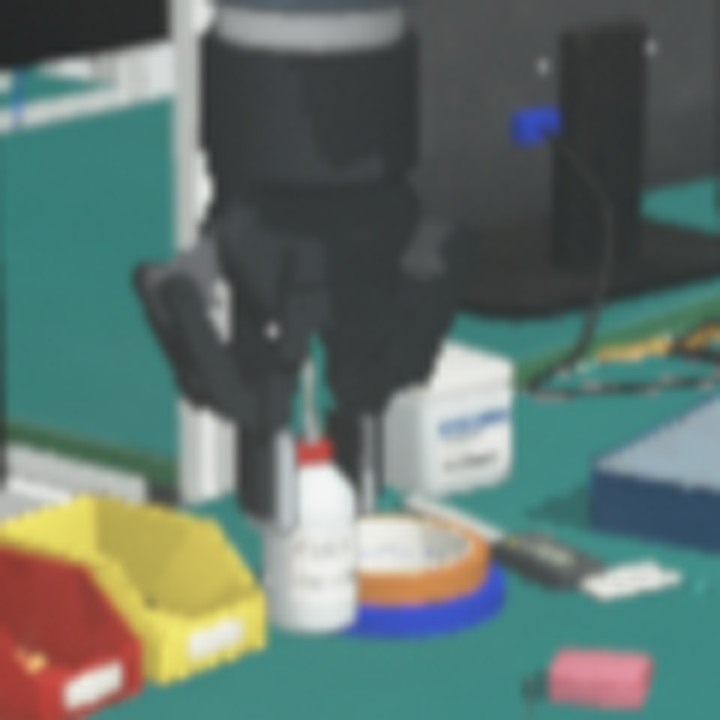

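```bash
python3 -m pendant '[{"jaw":0,"offset":[0,25,1],"rot":[0,0,0]},{"jaw":0,"offset":[0,65,3],"rot":[0,0,0]},{"jaw":0,"offset":[0,110,5],"rot":[0,0,0]},{"jaw":0,"offset":[0,155,7],"rot":[0,0,0]},{"jaw":0,"offset":[0,200,9],"rot":[0,0,0]},{"jaw":0,"offset":[0,245,11],"rot":[0,0,0]},{"jaw":0,"offset":[0,290,13],"rot":[0,0,0]},{"jaw":0,"offset":[0,335,15],"rot":[0,-0.3,0]}]'; python3 -m pendant '[{"jaw":0,"offset":[0,40,2],"rot":[0,0,0]},{"jaw":0,"offset":[0,80,4],"rot":[0,0,0]},{"jaw":0,"offset":[0,105,5],"rot":[0,0,0]},{"jaw":0,"offset":[0,115,5],"rot":[0,0,0]},{"jaw":0,"offset":[0,115,5],"rot":[0,0,0]}]'; python3 -c "
from h import *
go((414.8,-300.4,80),-105)"
```

```text
time: 31.8
tcp_pos: [448.7, -191.3, 346.1]
tool_rot: [-2.076, 0.267, 2.089]
force: [1.8, -0.7, -0.4]
width: 27.1
time: 32.3
tcp_pos: [414.1, -302.0, 343.7]
tool_rot: [-2.07, 0.267, 2.09]
force: [0.6, 0.7, -1.1]
width: 27.0
t 32.3 tip now [ 412.6 -300.9  170.7] yaw now -104.9 q [-0.7  -0.14  1.57 -0.    1.73  1.13] w 27.0 F [ 0.6  0.7 -1.1]
  offset [90.7 -1.4 -1.2] rot [0.1 0.6 0.2] dist 91 rows 1.8
```

```bash
python3 -m pendant '[{"jaw":0,"offset":[25,0,-2],"rot":[0,0.5,0]},{"jaw":0,"offset":[60,0,-2],"rot":[0,0.5,0]},{"jaw":0,"offset":[85,0,-2],"rot":[0,0.5,0]},{"jaw":0,"offset":[95,0,-2],"rot":[0,0.5,0]},{"jaw":0,"offset":[95,0,-2],"rot":[0,0.5,0]}]'; python3 -c "
from h import *
go((414.8,-300.4,41),-105)
j=vision.capture('side');cv2.imwrite('pics/s32.png',j);crop(j,360,160,480,270,6,'pics/s32c.png')"
```

```text
time: 32.8
tcp_pos: [415.2, -300.5, 246.7]
tool_rot: [-2.076, 0.264, 2.085]
force: [-0.2, -0.7, -0.2]
width: 27.4
t 32.8 tip now [ 414.6 -299.3   73.7] yaw now -104.8 q [-0.69 -0.12  1.72  0.    1.55  1.14] w 27.4 F [-0.2 -0.7 -0.2]
  offset [32.7  0.2  0.3] rot [0.2 0.3 0.3] dist 33 rows 0.7
```

View pics/s32c.png

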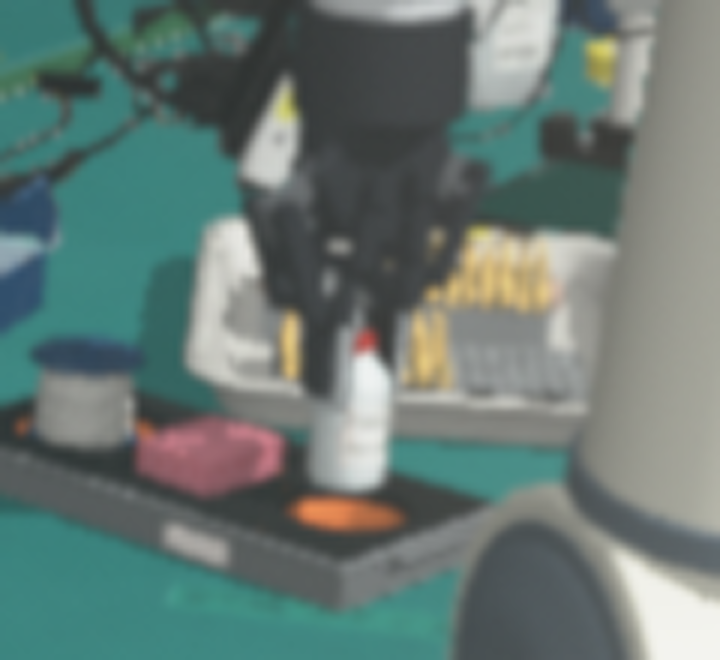

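```bash
python3 -m pendant '[{"jaw":0,"offset":[6,0,0],"rot":[0,0,0.3]},{"jaw":0,"offset":[13,0,0],"rot":[0,0.3,0.3]},{"jaw":0,"offset":[20,0,0],"rot":[0,0.3,0.3]},{"jaw":0,"offset":[26,0,0],"rot":[0,0.3,0.3]},{"jaw":0,"offset":[30,0,0],"rot":[0,0.3,0.3]},{"jaw":0,"offset":[33,0,0],"rot":[0,0.3,0.3]},{"jaw":0,"offset":[34,0,0],"rot":[0,0.3,0.3]},{"jaw":0,"offset":[34,0,0],"rot":[0,0.3,0.3]}]'; python3 -c "
from h import *
go((414.8,-300.4,41),-105)"
```

```text
time: 33.65
tcp_pos: [415.5, -300.9, 214.6]
tool_rot: [-2.087, 0.272, 2.081]
force: [0.1, -0.2, -0.5]
width: 26.9
t 33.65 tip now [ 416.  -301.2   41.6] yaw now -104.8 q [-0.69 -0.1   1.76  0.    1.48  1.14] w 26.9 F [ 0.1 -0.2 -0.5]
  offset [ 0.6 -0.3  0.8] rot [ 0.2 -0.2 -0. ] dist 1 rows 0.0
```

```bash
python3 -m pendant '[{"jaw":0,"offset":[1,0,0],"rot":[0,0,0]},{"jaw":0,"offset":[2,0,0],"rot":[0,0,0]},{"jaw":0,"offset":[3,0,0],"rot":[0,0,0]},{"jaw":0,"offset":[3,0,0],"rot":[0,0,0]}]'; python3 -c "
from h import *
go((414.8,-300.4,41),-105)
j=vision.capture('side');cv2.imwrite('pics/s33.png',j);crop(j,380,190,460,270,8,'pics/s33c.png')"
```

```text
time: 34.05
tcp_pos: [415.7, -301.1, 213.8]
tool_rot: [-2.089, 0.273, 2.08]
force: [-3.8, 2.8, 9.7]
width: 27.4
t 34.05 tip now [ 416.3 -301.5   40.8] yaw now -104.8 q [-0.69 -0.1   1.76  0.    1.48  1.14] w 27.4 F [-3.8  2.8  9.7]
  offset [-0.2 -0.4  1. ] rot [ 0.2 -0.3 -0.1] dist 1 rows 0.0
```

View pics/s33c.png

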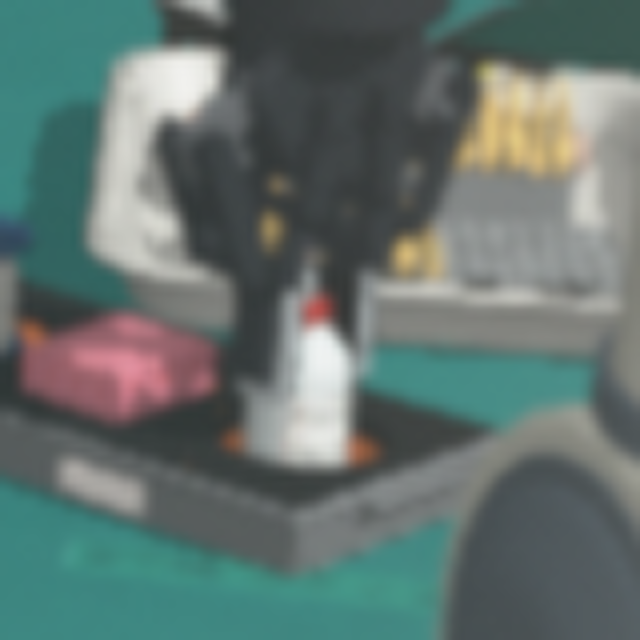

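```bash
python3 -m pendant '[{"jaw":0.75,"offset":[0,0,0],"rot":[0,0,0]},{"jaw":0.75,"offset":[0,0,0],"rot":[0,0,0]},{"jaw":0.75,"offset":[0,0,0],"rot":[0,0,0]},{"jaw":0.75,"offset":[-15,0,0],"rot":[0,0,0]},{"jaw":0.75,"offset":[-50,0,0],"rot":[0,0,0]},{"jaw":0.75,"offset":[-100,0,0],"rot":[0,0,0]},{"jaw":0.75,"offset":[-150,0,0],"rot":[0,0,0]},{"jaw":0.75,"offset":[-190,0,0],"rot":[0,0,0]}]'; python3 -m pendant '[{"jaw":0.75,"offset":[0,-45,0],"rot":[0,0,0]},{"jaw":0.75,"offset":[0,-90,0],"rot":[0,0,0]},{"jaw":0.75,"offset":[0,-135,0],"rot":[0,0,0]},{"jaw":0.75,"offset":[0,-180,0],"rot":[0,0,0]},{"jaw":0.75,"offset":[0,-225,0],"rot":[0,0,0]},{"jaw":0.75,"offset":[0,-260,0],"rot":[0,0,0]},{"jaw":0.75,"offset":[0,-260,0],"rot":[0,0,0]}]'; python3 -c "
from h import *
j=vision.capture('side');cv2.imwrite('pics/s34.png',j);crop(j,150,190,470,330,2.5,'pics/s34c.png')
i=vision.capture('top');cv2.imwrite('pics/t34.png',i)"
```

```text
time: 34.9
tcp_pos: [414.5, -300.2, 408.2]
tool_rot: [-2.093, 0.275, 2.077]
force: [0.6, -0.1, 0.1]
width: 63.6
time: 35.6
tcp_pos: [481.3, -45.4, 408.5]
tool_rot: [-2.096, 0.268, 2.079]
force: [-0.7, -0.7, -0.4]
width: 64.3
```

View pics/s34c.png

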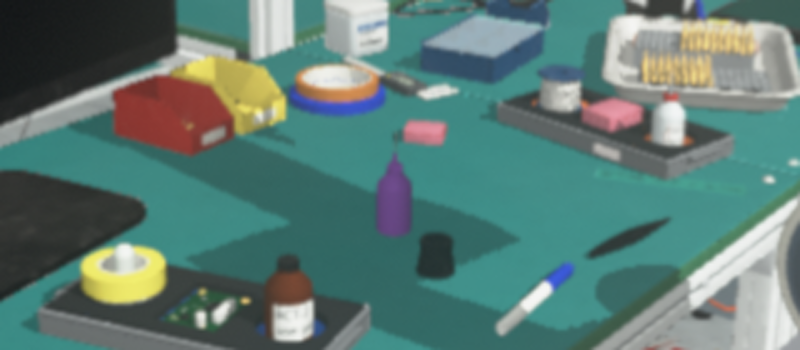

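View pics/t34.png

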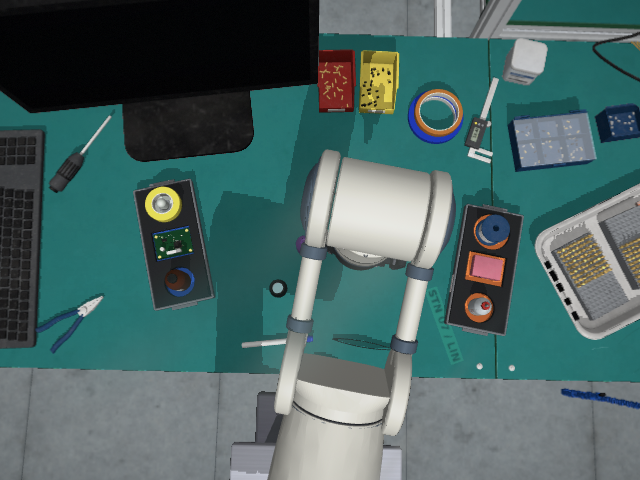

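All five are in place and both kits are clear of the arm in the top view. Before handing in I check the final positions in each kit's frame.

Run:
```python
from h import *
im=cv2.imread('pics/t34.png');hsv=cv2.cvtColor(im,cv2.COLOR_BGR2HSV);H,S,V=[hsv[...,i].astype(int) for i in range(3)]
def frame(a,b): # a at x=-74, b at x=76
    a,b=np.array(a),np.array(b);x=(b-a)/np.linalg.norm(b-a); return a+74*x,x,np.array([-x[1],x[0]])
C=frame((594.5,306.1),(449.1,268.2)); So=frame((561.6,-326.8),(414.8,-300.4))
def f(n,mask,roi,z,F,kind='c'):
    m=np.zeros(mask.shape,np.uint8);x0,y0,x1,y1=roi;m[y0:y1,x0:x1]=mask[y0:y1,x0:x1]*255
    c=max(cv2.findContours(m,0,1)[0],key=cv2.contourArea)[:,0]
    P=onplane('top',c,z)[:,:2].astype(np.float32)
    if kind=='c': p,r=cv2.minEnclosingCircle(P);d=2*r
    else: p,d,_=cv2.minAreaRect(P)
    e=np.array(p)-F[0]; print(n,'kit xy',np.round([e@F[1],e@F[2]],1),'size',np.round(d,1))
f('roll',(H>20)&(H<35)&(S>100),(140,180,190,225),46,C)
f('cap',(V<45),(170,265,192,287),79,C)
f('reel',(H>95)&(H<125)&(S>60),(465,205,520,252),58,So)
f('box',((H>160)|(H<3))&(S>60)&(V>120),(462,245,515,292),35,So,'r')
f('collar',((H>165)|(H<3))&(S>110),(470,295,495,320),70,So)
m=(V<60)
c=np.array([[0,0]])
b=(V<60).astype(np.uint8)*255;q=np.zeros_like(b);q[270:305,260:300]=b[270:305,260:300]
c=max(cv2.findContours(q,0,1)[0],key=cv2.contourArea)[:,0];print('loupe',cv2.minEnclosingCircle(onplane('top',c,32)[:,:2].astype(np.float32)))
crop(im,140,180,210,310,4,'pics/t34a.png')
crop(im,445,200,525,335,4,'pics/t34b.png')
```

```text
roll kit xy [-72.5   1.3] size 72.5
cap kit xy [79.1 19.4] size 33.7
reel kit xy [-70.9  -6.4] size 67.4
box kit xy [-1.5  0.7] size [54.2 41.1]
collar kit xy [73.4 -1.3] size 15.3
loupe ((441.56488037109375, 81.22183990478516), 17.228443145751953)
```

View pics/t34a.png

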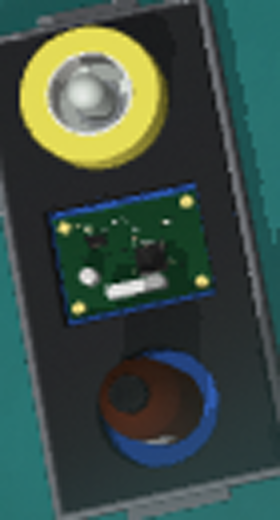

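View pics/t34b.png

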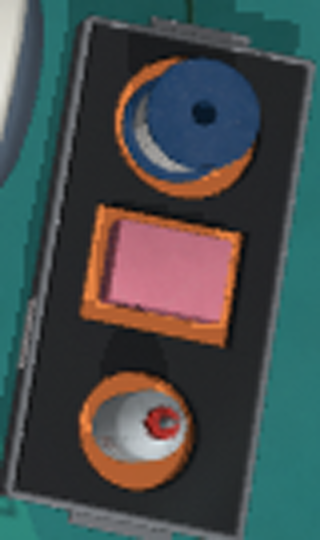

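The cap and reel masks are contaminated: their sizes came out at 33.7 mm (about 19 mm expected) and 67 mm (54 expected). I recheck those two from the cap centre at (172.5,278) and the reel hole at (495.8,228).

Run:
```python
from h import *
def frame(a,b):
    a,b=np.array(a),np.array(b);x=(b-a)/np.linalg.norm(b-a); return a+74*x,x,np.array([-x[1],x[0]])
C=frame((594.5,306.1),(449.1,268.2)); So=frame((561.6,-326.8),(414.8,-300.4))
for n,p,z,F in(('cap',(172.5,278),79,C),('reel',(495.8,228),58,So)):
    e=onplane('top',[p],z)[0,:2]-F[0];print(n,(e@F[1]).round(1),(e@F[2]).round(1))
```

```text
cap 74.7 0.2
reel -75.0 -0.8
```

All five are within about 3 mm of their targets, and the loupe hasn't moved by more than 1 mm.

```bash
python3 -c "
from plant import manip
print(manip.sign_off())"
```

```text
the job is handed in; nothing more can be done
None
```

Both kits are made up and the job is handed in at about 36 s of the 120 s. The coating kit has the yellow roll and the brown bottle; the soldering kit has the larger pink box, the solder reel and the white flux bottle. The purple bottle, the small pink box and the loupe were left alone.

Each piece was lowered until about 10 N of contact showed, at the height predicted for its floor, and then released. I saw no drop at any point.

The last top view, in kit coordinates, gave:

| Piece | Measured (x, y) mm | Target (x, y) mm |
|---|---|---|
| Yellow roll | -72.5, 1.3 | -74, 0 |
| Brown bottle | 74.7, 0.2 | 76, 0 |
| Solder reel | -75.0, -0.8 | -74, 0 |
| Part box | -1.5, 0.7 | 0, 0 |
| Flux bottle | 73.4, -1.3 | 76, 0 |

The loupe was within 1 mm of where it started, and the side view showed everything upright.

- **Mask check:** the automatic masks for the brown cap and the reel gave wrong sizes and positions in that check, so I measured those two again from their visible centres.
- **Roll outline:** the roll's outline measured 72.5 mm against 66 mm, because its side wall shows in the view.
- **Jaw width:** it read narrower than the given size on the roll (62 against 66 mm), the box (38 against 40) and the reel (47 against 54), though all three stayed held.

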